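# Change the filter of the bench dust extractor

### The arm

A 6-joint arm with a two-finger parallel gripper is mounted at the origin on the work surface. World frame = base frame: x ahead of the robot, y to its left, z up, the work surface at z = 0. Lengths are in m, angles in degrees, forces in N, time in s.
With the tool pointing down it reaches from about 0.375 to 0.975 m from the base axis. Payload 3.8 kg.
Tool frame: the origin (TCP) lies between the finger pads; the fingertips stand 19 mm ahead of it and the grasp point (between the pads) is the TCP; z points along the fingers, y is the direction in which the jaws open and shut (so a half turn about z gives the same grasp; the last joint's range is limited). The gripper opens to 85 mm and grips with 20 to 120 N. Pads are 22 mm wide; open, the fingers measure 114 mm over their backs; the gripper's body (76 mm by 85 mm) begins 54 mm behind the grasp point. The pads swing forward as they close: fully open they stand 13 mm farther back than shut.
Start: joints at [-73.562, 15.12, 91.902, -0, 72.978, -2.114], TCP at [0.215, -0.64, 0.25] pointing down, gripper open.
Joint ranges: [-150.88, 150.88], [-54.13, 125.18], [17.81, 147.31], [-75.09, 255.09], [0, 152.58], [-146.25, 146.25]. Speed limits (degrees/s): [147.25, 147.25, 180, 180, 180, 180].

### API

Orientations are given as [roll, pitch, yaw] about the fixed x, y, z axes, in that order (R = Rz(yaw) Ry(pitch) Rx(roll)).
In Python, from workcell import bot gives the robot as it stands. The module is installed in compiled form; this text tells all that it offers.
- The arm moves only by the tool apply_moves, never from a script. Its argument "commands" is a list that holds one entry, the list of rows, each a list of 7 numbers: the shift along the tool's x, y, z in cm, then the turn, a rotation vector about the tool's x, y, z in degrees, then the opening, from 0 (shut) to 1 (fully open). A call has 1 to 8 rows; each row is the pose to reach, as a shift and turn from the pose commanded when the call began, along the tool's axes at that moment; what a row does not reach only later rows make up. A row lasts 1/10 s, in which the tool goes at most 50 mm and 8.59 degrees, less where a joint would pass 70% of its speed; a pose out of reach is approached as far as the arm can. A call with a gripper value outside its range is refused whole. The fingers move at their own pace and stop on an object; "squeeze" is the grip in N (left out, the last holds). Time passes only in rows, so rows that repeat a pose let the fingers close. It gives the time, the measured TCP pose, the force and the opening at its end, in the units of the state.
- bot.observe(): the state, without advancing time (a new reading comes with each control period).
- bot.capture(name): name is "scene" or "top"; returns a dict with "image" (400x640x3 uint8, blue, green, red), "intrinsics" (3x3 intrinsics, pixels), "origin" and "orientation" of the camera in the world. Camera axes: x right, y down, z forward; pixel columns grow to the right and rows downward; lengths in m; the calibration is good to about 2 mm. A picture is of the moment at which its call begins. There is no depth.
- bot.job_done(): hands the job in, once; it reports no verdict.
The state is a dict: "time": time; "joints": joint angles; "qd": joint speeds; "joint_efforts": joint torques, N m; "eef_pos": TCP position; "eef_rot": TCP orientation; "wrist_force": force on the tool from outside, world axes, zero at the start; "torque": the same for the moment, N m; "gripper_width": opening from 0.0 (shut) to 1.0 (fully open).
Only numpy, scipy, OpenCV 4.12 (cv2) and the standard library are available. Lean on these libraries where they do the work, as an engineer would, in place of code of your own. Each camera call takes 0.05 s, during which the arm holds its last target.

### The job

Isolate the bench dust extractor by pulling its handle over towards the robot, to off; then put its used filter and every plaster trimming from the mat in the waste bin, and slide the fresh filter from the stand fully home in the extractor's slot. Only when all that is done, push the handle back over to on, away from the robot. Leave the jar, cup and plaster cast alone.

Things in the scene. Friction and masses are not known exactly. Their poses are not given: they have to be found in the camera images.
- extractor: bench dust extractor, fixed: a white box 160 (x) by 270 (y) by 110 (z) mm; origin at the centre of its underside, -x is its front (towards the robot), +y its left half. In its top: the filter slot (centre 65 mm to the -y side of the middle) and the isolator handle (centre 80 mm to the +y side).
- slot_mouth (a point): centre of the filter slot's mouth, level with the extractor's top (z 110 mm). The slot goes straight down 70 mm, is 17 mm wide along the extractor's x and 93 mm long along its y (a cassette has 1.5 mm to spare on each side). Fully home, the slab is flush with the top and only the tab stands above.
- slot_floor (a point): centre of the slot's floor, 70 mm below the mouth (40 mm above the bench); same axes as the extractor.
- isolator (a joint): angle of the isolator handle, 0 = OFF (leaning 0.6 rad to the extractor's front, towards the robot), 1.2 = ON (leaning 0.6 rad to the back, away from the robot); upright at 0.6. It is weighted: it takes some 2 N at the bar to raise it, and once past upright it falls to the other end stop by itself and stays there.
- handle_bar (a point): centre of the handle's dark steel grip bar: 64 mm long along the extractor's y, 16 mm thick, 85 mm from the hinge. Only this bar can be felt; push it from either side, or pinch it.
- handle_hinge (a point): hinge of the handle, axis along the extractor's y, 122 mm above the bench. A base plate under it, 50 (x) by 85 (y) mm, reaches 116 mm above the bench.
- used_filter: filter cassette, grey plastic frame with white paper pleats: a slab 14 (x) by 90 (y) by 70 (z) mm with a grip tab 12 (x) by 44 (y) by 28 (z) mm on the middle of its top edge (98 mm tall in all), about 0.12 kg. Origin: centre of its lower edge, z up. The clogged one: at the start it is fully home in the extractor's slot.
- used_filter_center (a point): middle of the used cassette's slab, 35 mm above its origin.
- used_filter_tab (a point): middle of the used cassette's tab, 84 mm above its origin.
- new_filter: filter cassette, grey plastic frame with white paper pleats: a slab 14 (x) by 90 (y) by 70 (z) mm with a grip tab 12 (x) by 44 (y) by 28 (z) mm on the middle of its top edge (98 mm tall in all), about 0.12 kg. Origin: centre of its lower edge, z up. The fresh one: at the start upright in the wooden stand. It may go in the slot either way round.
- new_filter_tab (a point): middle of the fresh cassette's tab, 84 mm above its origin.
- stand: fixed wooden stand 60 (x) by 120 (y) by 38 (z) mm, origin at the centre of its underside, with one pocket 18 by 94 mm, 30 mm deep, that holds the fresh cassette upright (slab across the stand's x).
- mat: fixed green cutting mat, 200 (x) by 260 (y) by 4 (z) mm, origin at the centre of its underside; the trimmings lie on it.
- bin: fixed open grey waste bin, 170 (x) by 200 (y) by 90 (z) mm outside, walls and floor 5 mm, origin at the centre of its underside.
- trimming1: a chunk of white plaster, about 44 (x) by 26 (y) by 26 (z) mm, 45 g, origin at the centre of its underside. Some of the six trimmings are absent.
- trimming2: a chunk of white plaster, about 38 (x) by 30 (y) by 22 (z) mm, 45 g, origin at the centre of its underside. Some of the six trimmings are absent.
- trimming3: a chunk of white plaster, about 50 (x) by 24 (y) by 24 (z) mm, 45 g, origin at the centre of its underside. Some of the six trimmings are absent.
- trimming4: a chunk of white plaster, about 36 (x) by 32 (y) by 28 (z) mm, 45 g, origin at the centre of its underside. Some of the six trimmings are absent.
- trimming5: a chunk of white plaster, about 42 (x) by 28 (y) by 22 (z) mm, 45 g, origin at the centre of its underside. Some of the six trimmings are absent.
- trimming6: a chunk of white plaster, about 34 (x) by 26 (y) by 30 (z) mm, 45 g, origin at the centre of its underside. Some of the six trimmings are absent.
- jar: white jar, 56 mm across, 75 mm tall; leave it alone. Origin under its centre.
- cup: steel cup, 64 mm across, 60 mm tall; leave it alone. Origin under its centre.
- cast: plaster cast of a jaw, 60 by 64 by 25 mm; leave it alone. Origin under its centre.
Not all that is in view belongs to the job. What is shaped like the trimming5 but red is not meant.

How it is judged:
By the outcome, as a careful person would: the job done as asked, in the order asked, and still so for the second after the job is handed in, with the robot touching nothing.
Of trimming1, trimming2, trimming3, trimming4, trimming5, trimming6 only 3 to 6 are there at a start; the rules pass over those that are not, and their reading is None.
At some moment in a run one of trimming1, trimming2, trimming3, trimming4, trimming5, trimming6 may be knocked a few centimetres aside while the robot is not near it.
It also fails if it takes over 210 s, if anything falls off the work surface, if the arm or the gripper's body presses on something with over 40 N, if the wrist force passes 120 N, or if a joint passes its speed limit or range.

## Working session

There is one attempt and no reset: what is moved stays moved. The work goes in short steps, Python scripts to look and compute and a tool call to move; the robot and the scene stay as the last step left them, time stands still between calls to the robot, and variables do not carry over. Pictures are saved under pics/ and viewed, and the job is handed in when it is done.

Besides the shell and the picture viewer there is one more tool, called after "Request:" by a JSON object that holds its "name" and its "arguments", one argument or row to a line. apply_moves: Moves the arm, as the interface text tells. Its arguments: {"type":"object","properties":{"commands":{"type":"array","items":{"type":"array","items":{"type":"array","items":{"type":"number"}}}},"squeeze":{"type":"number"}},"required":["commands"]}

```bash
mkdir -p pics; cat > h.py <<'E'
from workcell import bot
import numpy as np, cv2
def cap(n,save=None):
    c=bot.capture(n)
    if save: cv2.imwrite('pics/'+save,c['image'])
    return c
def R_of(c):
    o=np.array(c['orientation'],float)
    if o.shape==(3,3): return o
    from scipy.spatial.transform import Rotation as R
    return R.from_euler('xyz',o,degrees=True).as_matrix()
def ray(c,u,v,z):
    K=np.array(c['intrinsics']);d=R_of(c)@np.linalg.solve(K,[u,v,1.]);o=np.array(c['origin'])
    return o+d*(z-o[2])/d[2]
def proj(c,p):
    K=np.array(c['intrinsics']);q=K@(R_of(c).T@(np.array(p,float)-np.array(c['origin'])));return q[:2]/q[2]
E
python3 - <<'E'
from h import *
for n in('scene','top'):
    c=cap(n,n+'0.png');print(n,c['origin'],c['orientation'],c['intrinsics'])
print(bot.observe())
E
```

```text
scene [ 1.18108552 -0.46722842  1.28615155] [-146.73175299    0.54623983   54.15618636] [[484.00455923   0.         322.36125967]
 [  0.         484.00455923 194.5835602 ]
 [  0.           0.           1.        ]]
top [0.49004285 0.00390903 1.04967826] [-176.34044841   -0.50712795  -88.70113043] [[402.13446858   0.         321.9592887 ]
 [  0.         402.13446858 201.60209018]
 [  0.           0.           1.        ]]
{'time': 0.1, 'joints': array([-7.35605412e+01,  1.51654136e+01,  9.19749565e+01,  1.05572395e-03,
        7.29769480e+01, -2.11436026e+00]), 'qd': array([-0.03421239, -0.10635816, -0.10503747, -0.05295179, -0.10109031,
        0.06951583]), 'joint_efforts': array([ 2.12666324e-03, -5.16709149e+01, -3.68589628e+01,  1.19383226e-04,
        6.35690172e-03, -3.89984928e-05]), 'eef_pos': array([ 0.2146054 , -0.63931123,  0.24906536]), 'eef_rot': array([-1.79882799e+02, -5.33649772e-03,  1.85535035e+01]), 'wrist_force': array([-0.0336696 , -0.28958857,  0.35885882]), 'torque': array([ 0.05132543, -0.00864529, -0.00420026]), 'gripper_width': 1.0025576038943136}
```

View pics/scene0.png

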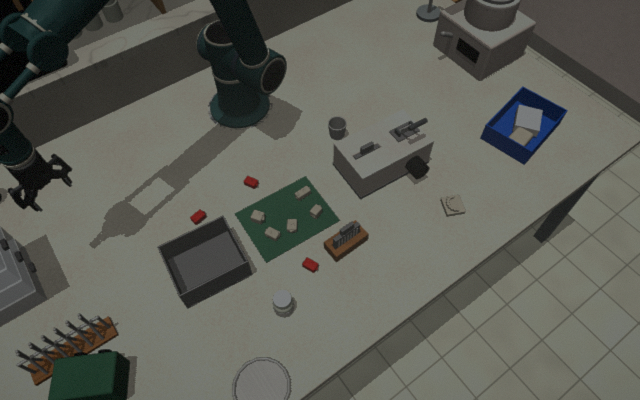

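View pics/top0.png

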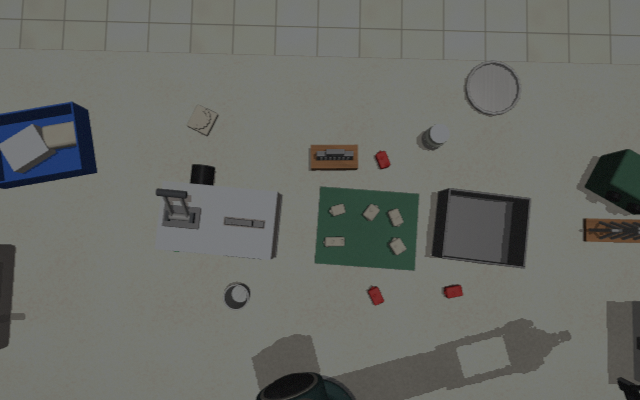

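```bash
python3 - <<'E'
from h import *
a=cv2.imread('pics/top0.png')
cv2.imwrite('pics/t_ext.png',cv2.convertScaleAbs(cv2.resize(a[170:270,145:295],None,fx=5,fy=5,interpolation=cv2.INTER_CUBIC),alpha=1.5))
cv2.imwrite('pics/t_mat.png',cv2.convertScaleAbs(cv2.resize(a[135:280,300:430],None,fx=4,fy=4,interpolation=cv2.INTER_CUBIC),alpha=1.5))
b=cv2.imread('pics/scene0.png')
cv2.imwrite('pics/s_ext.png',cv2.convertScaleAbs(cv2.resize(b[110:260,230:440],None,fx=3.8,fy=3.8,interpolation=cv2.INTER_CUBIC),alpha=1.5))
E
```

```text
(no output)
```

View pics/t_ext.png

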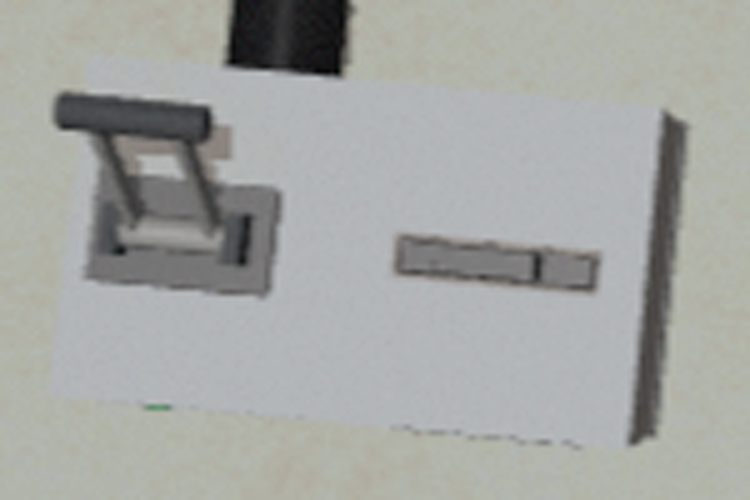

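View pics/t_mat.png

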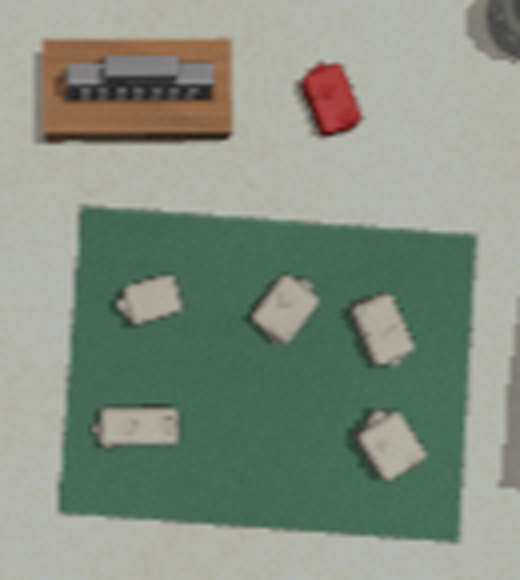

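View pics/s_ext.png

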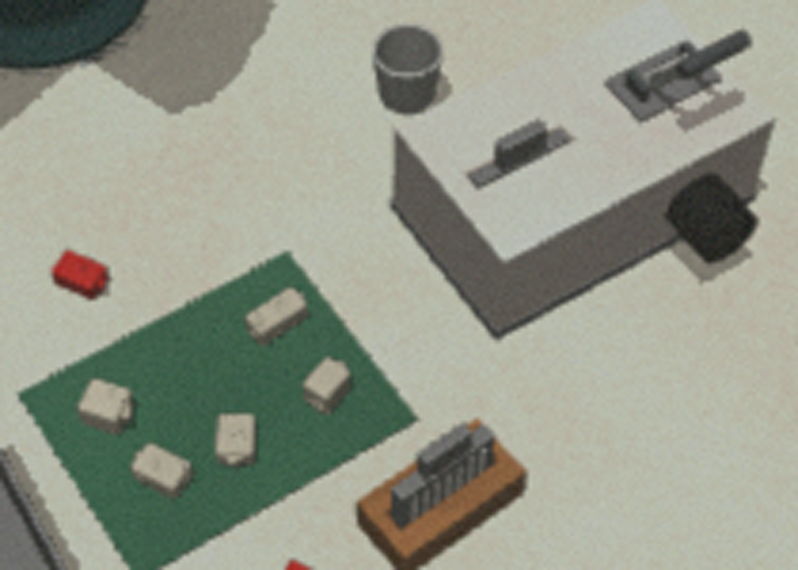

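```bash
cat > trims.py <<'E'
from h import *
def trims(c,zt=0.028):
    im=c['image'];hsv=cv2.cvtColor(im,cv2.COLOR_BGR2HSV)
    g=cv2.inRange(hsv,(60,60,20),(95,255,200))
    cs,_=cv2.findContours(g,0,2); 
    g[:, :310]=0; g[:,430:]=0
    cs,_=cv2.findContours(g,0,2); m=max(cs,key=cv2.contourArea)
    hull=np.zeros_like(g);cv2.drawContours(hull,[cv2.convexHull(m)],-1,255,-1)
    w=cv2.bitwise_and(hull,cv2.inRange(hsv,(0,0,105),(59,120,255)))
    w=cv2.morphologyEx(w,cv2.MORPH_OPEN,np.ones((2,2)))
    cs,_=cv2.findContours(w,0,2);out=[]
    for k in cs:
        if cv2.contourArea(k)<30: continue
        r=cv2.minAreaRect(k);P=np.array([ray(c,u,v,zt)[:2] for u,v in cv2.boxPoints(r)])
        e=[P[1]-P[0],P[2]-P[1]];L=[np.linalg.norm(x) for x in e];i=int(np.argmax(L))
        out.append((r[0],P.mean(0),L[i],L[1-i],np.degrees(np.arctan2(e[i][1],e[i][0]))%180))
    return out
E
python3 - <<'E'
from trims import *
c=cap('top')
np.set_printoptions(precision=4,suppress=True)
def show(n,pts,s,o,z):
    P=np.array([ray(c,x/s+o[0],y/s+o[1],z) for x,y in pts])[:,:2]
    print(n,P.mean(0),P.tolist());
    if len(P)==4:
        print('  sides',[np.linalg.norm(P[i]-P[i-1]).round(4) for i in range(4)],'ang',[np.degrees(np.arctan2(*(P[i]-P[i-1])[::-1])).round(1) for i in range(4)])
show('ext',[(90,58),(665,105),(632,445),(50,398)],5,(145,170),.11)
show('slot',[(397,234),(600,252),(597,293),(394,272)],5,(145,170),.11)
show('bar',[(60,110),(210,122)],5,(145,170),.192)
show('base',[(115,180),(280,188),(270,296),(88,278)],5,(145,170),.116)
show('mat',[(80,207),(475,235),(460,541),(60,514)],4,(300,135),.004)
show('stand',[(45,40),(232,40),(231,133),(45,133)],4,(300,135),.038)
show('tab',[(103,57),(179,57),(179,80),(103,80)],4,(300,135),.106)
show('bin',[(447,190),(529,198),(523,267),(433,256)],1,(0,0),.09)
show('usedtab',[(398,236),(535,249),(533,284),(396,274)],5,(145,170),.138)
for t in trims(c): print(t)
E
```

```text
ext [0.5014 0.2406] [[0.5885781252844672, 0.37003097061850043], [0.5728130413045796, 0.10050530311837959], [0.4143183902487889, 0.11109608208208172], [0.43000417049048345, 0.38091878181401534]]
  sides [np.float64(0.1589), np.float64(0.27), np.float64(0.1588), np.float64(0.2703)] ang [np.float64(-3.9), np.float64(-93.3), np.float64(176.2), np.float64(86.7)]
slot [0.4972 0.1765] [[0.5095460876330805, 0.2235042172078634], [0.5033234262527132, 0.1287415220900337], [0.4842236070181878, 0.1295320081292777], [0.49183792983403407, 0.2242236241126041]]
  sides [np.float64(0.0177), np.float64(0.095), np.float64(0.0191), np.float64(0.095)] ang [np.float64(-2.3), np.float64(-93.8), np.float64(177.6), np.float64(85.4)]
bar [0.5556 0.3178] [[0.5573997314834777, 0.34976447117837395], [0.5537610148746968, 0.2857608668024815]]
base [0.5066 0.3184] [[0.5314359225328993, 0.3534339386000377], [0.5294888671472249, 0.2770333588828789], [0.4794619502078037, 0.27955180483791603], [0.4858544550128273, 0.36373004517381935]]
  sides [np.float64(0.0467), np.float64(0.0764), np.float64(0.0501), np.float64(0.084
[... 2022 characters left out ...]
at64(0.026839014284898634), np.float64(34.642542833327525))
((335.5, 242.5), array([ 0.4527, -0.0403]), np.float64(0.04305213132451038), np.float64(0.017636456158434063), np.float64(91.28422969922386))
((396.6803894042969, 218.03091430664062), array([ 0.5182, -0.1946]), np.float64(0.03651560151405053), np.float64(0.02288052927535982), np.float64(24.70534550092509))
((372.2400207519531, 212.6800079345703), array([ 0.5303, -0.1322]), np.float64(0.03272857776257464), np.float64(0.02436985195718838), np.float64(144.15852956291155))
((338.823486328125, 210.29412841796875), array([ 0.5344, -0.047 ]), np.float64(0.02842530440530224), np.float64(0.020978702293810835), np.float64(105.36369655308155))
```

```bash
cat > go.py <<'E'
import sys
from h import *
from scipy.spatial.transform import Rotation as R
def go(x,y,z,yaw):
    s=bot.observe();R0=R.from_euler('xyz',s['eef_rot'],degrees=True)
    T=R.from_euler('xyz',[180,0,yaw],degrees=True)
    d=R0.inv().apply(np.array([x,y,z])-s['eef_pos'])*100
    rv=(R0.inv()*T).as_rotvec(degrees=True)
    print('at',s['eef_pos'].round(4),s['eef_rot'].round(2),'t',round(s['time'],2),'F',s['wrist_force'].round(1),'w',round(s['gripper_width'],3))
    print('ROW',d.round(2).tolist(),rv.round(2).tolist())
if __name__=='__main__': go(*map(float,sys.argv[1:5]))
E
python3 go.py .595 .315 .28 86.6
```

```text
at [ 0.2146 -0.6394  0.2492] [-179.9    -0.     18.55] t 0.15 F [ 0.7 -0.2 -0.5] w 1.0
ROW [66.43, -78.38, -2.93] [-0.09, -0.07, -68.05]
```

Request:
{"name": "apply_moves", "arguments": {
  "commands": [
    [[66.43, -78.38, -2.93, -0.09, -0.07, -68.05, 0], [66.43, -78.38, -2.93, -0.09, -0.07, -68.05, 0], [66.43, -78.38, -2.93, -0.09, -0.07, -68.05, 0], [66.43, -78.38, -2.93, -0.09, -0.07, -68.05, 0], [66.43, -78.38, -2.93, -0.09, -0.07, -68.05, 0], [66.43, -78.38, -2.93, -0.09, -0.07, -68.05, 0], [66.43, -78.38, -2.93, -0.09, -0.07, -68.05, 0], [66.43, -78.38, -2.93, -0.09, -0.07, -68.05, 0]]
  ],
  "squeeze": 40
}}

```text
time: 0.95
eef_pos: [0.3629, -0.2665, 0.2616]
eef_rot: [180.0, 0.1, 86.9]
wrist_force: [1.2, -0.5, 0.0]
gripper_width: -0.002
```

```bash
python3 go.py .595 .315 .28 86.6
```

```text
at [ 0.3629 -0.2665  0.2616] [1.7995e+02 1.0000e-01 8.6910e+01] t 0.95 F [ 1.2 -0.5  0. ] w -0.002
ROW [59.31, 20.04, -1.93] [0.05, 0.1, 0.31]
```

Request:
{"name": "apply_moves", "arguments": {
  "commands": [
    [[59.3, 20.0, -1.9, 0, 0, 0.3, 0], [59.3, 20.0, -1.9, 0, 0, 0.3, 0], [59.3, 20.0, -1.9, 0, 0, 0.3, 0], [59.3, 20.0, -1.9, 0, 0, 0.3, 0], [59.3, 20.0, -1.9, 0, 0, 0.3, 0], [59.3, 20.0, -1.9, 0, 0, 0.3, 0], [59.3, 20.0, -1.9, 0, 0, 0.3, 0], [59.3, 20.0, -1.9, 0, 0, 0.3, 0]]
  ]
}}

```text
time: 1.75
eef_pos: [0.513, 0.1043, 0.2732]
eef_rot: [180.0, 0.1, 86.3]
wrist_force: [0.5, -0.9, -0.6]
gripper_width: -0.001
```

```bash
python3 go.py .595 .315 .28 86.6
```

```text
at [0.513  0.1043 0.2732] [1.7995e+02 1.1000e-01 8.6330e+01] t 1.75 F [ 0.5 -0.9 -0.6] w -0.001
ROW [21.55, 6.84, -0.72] [0.05, 0.11, -0.27]
```

Request:
{"name": "apply_moves", "arguments": {
  "commands": [
    [[21.5, 6.8, -0.7, 0, 0, -0.3, 0], [21.5, 6.8, -0.7, 0, 0, -0.3, 0], [21.5, 6.8, -0.7, 0, 0, -0.3, 0], [21.5, 6.8, -0.7, 0, 0, -0.3, 0], [21.5, 6.8, -0.7, 0, 0, -0.3, 0], [21.5, 6.8, -0.7, 0, 0, -0.3, 0], [21.5, 6.8, -0.7, 0, 0, -0.3, 0]]
  ]
}}

```text
time: 2.45
eef_pos: [0.5941, 0.3126, 0.2789]
eef_rot: [-180.0, 0.2, 86.7]
wrist_force: [-0.3, -0.8, 0.1]
gripper_width: 0.004
```

```bash
python3 go.py .595 .315 .20 86.6
```

```text
at [0.5941 0.3126 0.2789] [-179.95    0.18   86.67] t 2.45 F [-0.3 -0.8  0.1] w 0.004
ROW [0.27, 0.08, 7.89] [-0.05, 0.18, 0.07]
```

Request:
{"name": "apply_moves", "arguments": {
  "commands": [
    [[0.3, 0.1, 3, 0, 0, 0, 0], [0.3, 0.1, 6, 0, 0, 0, 0], [0.3, 0.1, 7.9, 0, 0, 0, 0], [0.3, 0.1, 7.9, 0, 0, 0, 0]]
  ]
}}

```text
time: 2.85
eef_pos: [0.593, 0.3123, 0.1966]
eef_rot: [-179.6, 0.3, 86.5]
wrist_force: [-0.4, 0.0, -0.4]
gripper_width: -0.002
```

Request:
{"name": "apply_moves", "arguments": {
  "commands": [
    [[0, -1.5, 0, 0, 0, 0, 0], [0, -3, 0, 0, 0, 0, 0], [0, -4.5, 0, 0, 0, 0, 0], [0, -6, 0, 0, 0, 0, 0], [0, -7.5, 0, 0, 0, 0, 0], [0, -9, 0, 0, 0, 0, 0], [0, -10, 0, 0, 0, 0, 0], [0, -10, 0, 0, 0, 0, 0]]
  ]
}}

```text
time: 3.65
eef_pos: [0.4939, 0.3211, 0.2004]
eef_rot: [-180.0, 0.1, 86.7]
wrist_force: [-1.6, 0.9, -0.7]
gripper_width: -0.003
```

Request:
{"name": "apply_moves", "arguments": {
  "commands": [
    [[0, 0, -4, 0, 0, 0, 0], [0, 0, -8, 0, 0, 0, 0.1], [0, 0, -8, 0, 0, 0, 0.5], [0, 0, -8, 0, 0, 0, 0.5]]
  ]
}}

```text
time: 4.05
eef_pos: [0.4969, 0.3217, 0.2823]
eef_rot: [179.8, 0.0, 86.6]
wrist_force: [-0.1, -0.8, -0.4]
gripper_width: 0.433
```

```bash
python3 - <<'E'
from h import *
a=cap('scene')['image'];cv2.imwrite('pics/s1.png',cv2.convertScaleAbs(cv2.resize(a[60:260,250:470],None,fx=3,fy=3,interpolation=2),alpha=1.5))
cap('top','t1.png')
E
python3 go.py .4975 .1757 .25 86.6
```

```text
at [0.4954 0.3208 0.2794] [-179.93    0.18   86.59] t 4.15 F [-0.1  0.1  0.7] w 0.501
ROW [-14.46, 1.07, 2.98] [-0.07, 0.18, -0.01]
```

View pics/s1.png

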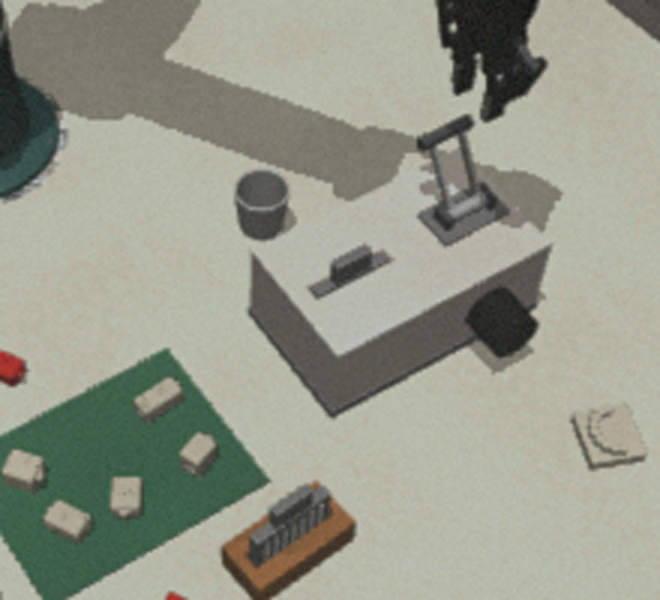

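View pics/t1.png

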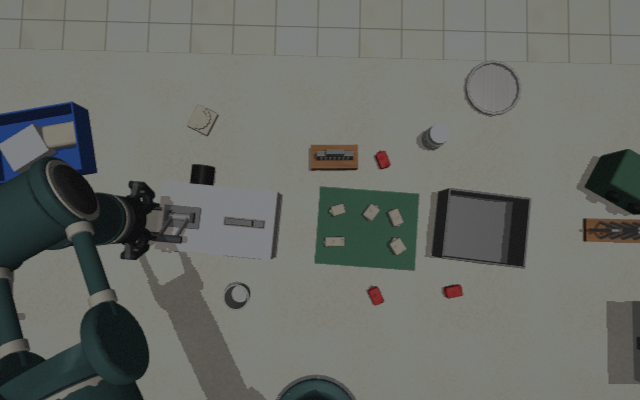

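Request:
{"name": "apply_moves", "arguments": {
  "commands": [
    [[-5, 0.5, 1, 0, 0, 0, 0.5], [-10, 0.8, 2, 0, 0, 0, 0.5], [-14.5, 1.05, 3, 0, 0, 0, 0.5], [-14.5, 1.05, 3, 0, 0, 0, 0.5], [-14.5, 1.05, 3, 0, 0, 0, 0.5], [-14.5, 1.05, 3, 0, 0, 0, 0.5]]
  ]
}}

```text
time: 4.75
eef_pos: [0.4976, 0.1763, 0.2504]
eef_rot: [-180.0, 0.1, 86.6]
wrist_force: [-0.5, 0.2, -0.4]
gripper_width: 0.504
```

```bash
python3 go.py .4975 .1757 .132 86.6
```

```text
at [0.4976 0.1763 0.2504] [-1.7996e+02  9.0000e-02  8.6600e+01] t 4.75 F [-0.5  0.2 -0.4] w 0.504
ROW [-0.04, 0.0, 11.84] [-0.04, 0.09, 0.0]
```

Request:
{"name": "apply_moves", "arguments": {
  "commands": [
    [[0, 0, 4, 0, 0, 0, 0.5], [0, 0, 8, 0, 0, 0, 0.5], [0, 0, 10.5, 0, 0, 0, 0.5], [0, 0, 11.8, 0, 0, 0, 0.5], [0, 0, 11.8, 0, 0, 0, 0.5], [0, 0, 11.8, 0, 0, 0, 0.5]]
  ]
}}

```text
time: 5.35
eef_pos: [0.4987, 0.1765, 0.1341]
eef_rot: [179.9, 0.1, 86.7]
wrist_force: [0.0, -0.4, 1.8]
gripper_width: 0.501
```

Request:
{"name": "apply_moves", "arguments": {
  "commands": [
    [[0, 0, 0, 0, 0, 0, 0], [0, 0, 0, 0, 0, 0, 0], [0, 0, 0, 0, 0, 0, 0], [0, 0, 0, 0, 0, 0, 0], [0, 0, 0, 0, 0, 0, 0], [0, 0, 0, 0, 0, 0, 0]]
  ],
  "squeeze": 50
}}

```text
time: 5.95
eef_pos: [0.499, 0.176, 0.135]
eef_rot: [179.8, 0.0, 86.6]
wrist_force: [-1.8, 0.0, 6.6]
gripper_width: 0.126
```

Request:
{"name": "apply_moves", "arguments": {
  "commands": [
    [[0, 0, -1, 0, 0, 0, 0], [0, 0, -2, 0, 0, 0, 0], [0, 0, -4, 0, 0, 0, 0], [0, 0, -6, 0, 0, 0, 0], [0, 0, -8, 0, 0, 0, 0], [0, 0, -10, 0, 0, 0, 0], [0, 0, -12, 0, 0, 0, 0], [0, 0, -12, 0, 0, 0, 0]]
  ]
}}

```text
time: 6.75
eef_pos: [0.4998, 0.1763, 0.2572]
eef_rot: [179.6, -0.0, 86.6]
wrist_force: [0.7, -0.0, -0.0]
gripper_width: 0.131
```

```bash
python3 - <<'E'
from h import *
a=cap('scene')['image'];cv2.imwrite('pics/s2.png',cv2.convertScaleAbs(cv2.resize(a[30:260,230:470],None,fx=2.5,fy=2.5,interpolation=2),alpha=1.5))
E
python3 go.py .498 -.385 .26 86.6
```

```text
at [0.4989 0.176  0.2552] [1.7974e+02 2.0000e-02 8.6600e+01] t 6.8 F [-0.2 -0.3 -1.9] w 0.13
ROW [-56.01, 3.24, -0.44] [0.26, 0.02, -0.0]
```

View pics/s2.png

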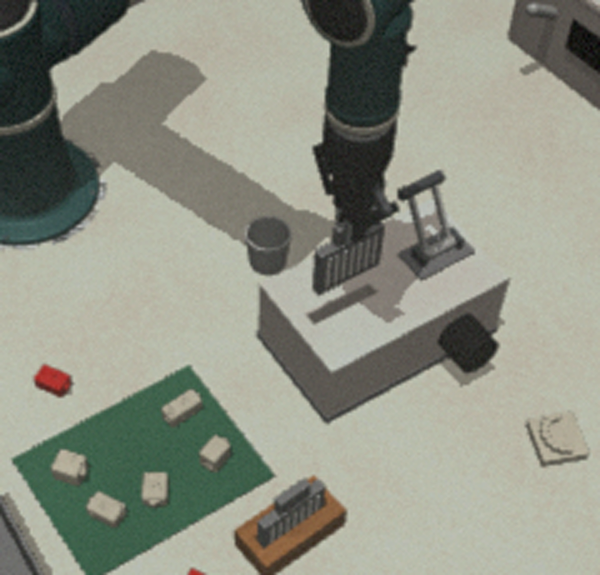

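Request:
{"name": "apply_moves", "arguments": {
  "commands": [
    [[-56, 3.2, -0.4, 0, 0, 0, 0], [-56, 3.2, -0.4, 0, 0, 0, 0], [-56, 3.2, -0.4, 0, 0, 0, 0], [-56, 3.2, -0.4, 0, 0, 0, 0], [-56, 3.2, -0.4, 0, 0, 0, 0], [-56, 3.2, -0.4, 0, 0, 0, 0], [-56, 3.2, -0.4, 0, 0, 0, 0], [-56, 3.2, -0.4, 0, 0, 0, 0]]
  ]
}}

```text
time: 7.6
eef_pos: [0.4956, -0.2259, 0.2551]
eef_rot: [-179.9, 0.0, 86.6]
wrist_force: [0.7, 0.4, -0.4]
gripper_width: 0.127
```

```bash
python3 - <<'E'
from h import *
a=cv2.imread('pics/top0.png')
cv2.imwrite('pics/t_bin.png',cv2.convertScaleAbs(cv2.resize(a[175:280,420:540],None,fx=5,fy=5,interpolation=2),alpha=1.8))
E
python3 go.py .498 -.385 .26 86.6
```

```text
at [ 0.4956 -0.2259  0.2551] [-1.7992e+02  4.0000e-02  8.6580e+01] t 7.6 F [ 0.7  0.4 -0.4] w 0.127
ROW [-15.87, 1.19, -0.48] [-0.08, 0.04, -0.02]
```

View pics/t_bin.png

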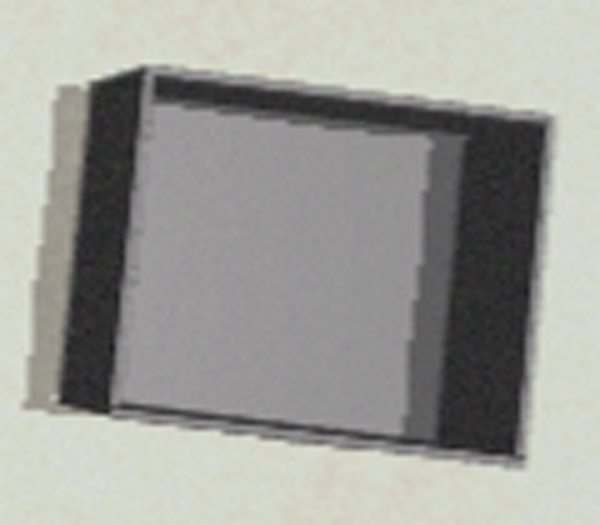

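```bash
python3 - <<'E'
from h import *
c=cap('top')
P=np.array([ray(c,x/5+420,y/5+175,.09)[:2] for x,y in [(146,66),(552,117),(524,464),(112,412)]])
print(P,P.mean(0),[np.linalg.norm(P[i]-P[i-1]) for i in range(4)])
E
python3 go.py .465 -.402 .26 83
```

```text
[[ 0.59097312 -0.30818705]
 [ 0.57095314 -0.50393153]
 [ 0.4051681  -0.48881492]
 [ 0.42540304 -0.29238366]] [ 0.49812435 -0.39832929] [np.float64(0.16632256896663478), np.float64(0.1967655997633098), np.float64(0.16647279126296372), np.float64(0.19747073467824322)]
at [ 0.4955 -0.2335  0.2553] [-179.96    0.47   86.4 ] t 7.65 F [ 0.8 -5.6 -0.3] w 0.126
ROW [-17.01, -1.99, -0.33] [-0.02, 0.47, 3.4]
```

```bash
python3 go.py .465 -.395 .26 84.3
```

```text
at [ 0.4955 -0.2335  0.2553] [-179.96    0.47   86.4 ] t 7.65 F [ 0.8 -5.6 -0.3] w 0.126
ROW [-16.31, -2.03, -0.33] [-0.03, 0.47, 2.1]
```

Request:
{"name": "apply_moves", "arguments": {
  "commands": [
    [[-5, -0.6, -0.3, 0, 0, 2.1, 0], [-10, -1.3, -0.3, 0, 0, 2.1, 0], [-16.3, -2.0, -0.3, 0, 0, 2.1, 0], [-16.3, -2.0, -0.3, 0, 0, 2.1, 0], [-16.3, -2.0, 4, 0, 0, 2.1, 0], [-16.3, -2.0, 8, 0, 0, 2.1, 0], [-16.3, -2.0, 12, 0, 0, 2.1, 0], [-16.3, -2.0, 13.5, 0, 0, 2.1, 0]]
  ]
}}

```text
time: 8.45
eef_pos: [0.4641, -0.3823, 0.1157]
eef_rot: [-179.6, -0.3, 84.5]
wrist_force: [-0.5, 0.4, -1.8]
gripper_width: 0.128
```

Request:
{"name": "apply_moves", "arguments": {
  "commands": [
    [[0, 0, 0, 0, 0, 0, 0], [0, 0, 0, 0, 0, 0, 0], [0, 0, 0, 0, 0, 0, 0.4], [0, 0, 0, 0, 0, 0, 0.4], [0, 0, 0, 0, 0, 0, 0.4], [0, 0, 0, 0, 0, 0, 0.4]]
  ]
}}

```text
time: 9.05
eef_pos: [0.4679, -0.3865, 0.1232]
eef_rot: [179.9, 0.2, 84.5]
wrist_force: [0.0, -1.0, -0.4]
gripper_width: 0.399
```

```bash
python3 - <<'E'
from h import *
a=cap('scene')['image'];cv2.imwrite('pics/s3.png',cv2.convertScaleAbs(cv2.resize(a[130:330,100:350],None,fx=2.5,fy=2.5,interpolation=2),alpha=1.5))
E
```

```text
(no output)
```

View pics/s3.png

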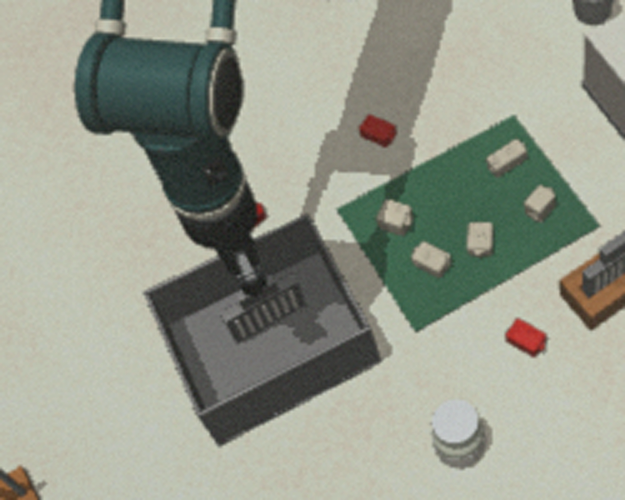

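Request:
{"name": "apply_moves", "arguments": {
  "commands": [
    [[0, 0, 1.5, 0, 0, 0, 0.4], [0, 1, 1.5, 0, 0, 0, 0.4], [0, 2, 1.5, 0, 0, 0, 0.4], [0, 3, 1.5, 0, 0, 0, 0.4], [0, 4, 1.5, 0, 0, 0, 0.4], [0, 5, 1.5, 0, 0, 0, 0.4], [0, 5, 1.5, 0, 0, 0, 0.4]]
  ]
}}

```text
time: 9.8
eef_pos: [0.519, -0.3911, 0.1074]
eef_rot: [179.9, 0.1, 84.6]
wrist_force: [-0.2, -0.0, -0.3]
gripper_width: 0.401
```

Request:
{"name": "apply_moves", "arguments": {
  "commands": [
    [[0, 0, -4, 0, 0, 0, 0.7], [0, 0, -9, 0, 0, 0, 0.7], [0, 0, -13, 0, 0, 0, 0.7], [0, 0, -13, 0, 0, 0, 0.7]]
  ]
}}

```text
time: 10.2
eef_pos: [0.5203, -0.3933, 0.2459]
eef_rot: [179.3, 0.6, 84.5]
wrist_force: [0.9, 0.3, 1.0]
gripper_width: 0.701
```

```bash
python3 - <<'E'
from trims import *
a=cap('scene')['image'];cv2.imwrite('pics/s4.png',cv2.convertScaleAbs(cv2.resize(a[130:330,100:350],None,fx=2.5,fy=2.5,interpolation=2),alpha=1.5))
c=cap('top','t4.png')
for t in trims(c): print([np.round(x,4) for x in t])
E
```

```text
[array([399.0769, 247.6154]), array([ 0.4434, -0.2015]), np.float64(0.0279), np.float64(0.0268), np.float64(34.6426)]
[array([335.5, 242.5]), array([ 0.4527, -0.0403]), np.float64(0.0431), np.float64(0.0176), np.float64(91.2842)]
[array([396.6804, 218.0309]), array([ 0.5182, -0.1946]), np.float64(0.0375), np.float64(0.0229), np.float64(24.7055)]
[array([372.1, 212.7]), array([ 0.5303, -0.1318]), np.float64(0.0332), np.float64(0.0249), np.float64(144.1602)]
[array([338.75, 210.25]), array([ 0.5345, -0.0468]), np.float64(0.029), np.float64(0.0217), np.float64(109.7598)]
```

View pics/s4.png

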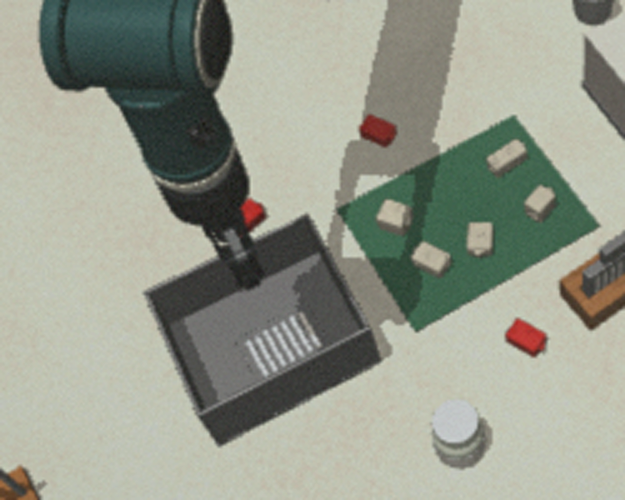

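View pics/t4.png

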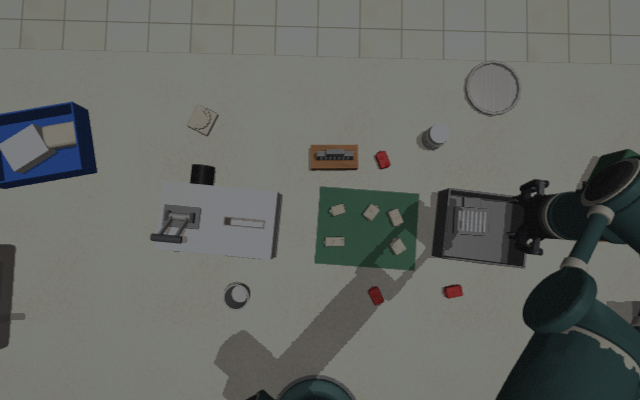

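```bash
python3 go.py .444 -.201 .13 34.6
```

```text
at [ 0.5176 -0.3912  0.2391] [179.79   0.22  84.5 ] t 10.3 F [ 0.4  0.5 -0.4] w 0.698
ROW [18.26, -9.19, 10.8] [0.29, 0.12, 49.9]
```

Request:
{"name": "apply_moves", "arguments": {
  "commands": [
    [[5, -2, 1, 0.2, 0.1, 8.5, 0.65], [9, -5, 3, 0.3, 0.1, 17, 0.65], [14, -7, 6, 0.3, 0.1, 25, 0.65], [18.3, -9.2, 9, 0.3, 0.1, 33.5, 0.65], [18.3, -9.2, 10.8, 0.3, 0.1, 42, 0.65], [18.3, -9.2, 10.8, 0.3, 0.1, 49.9, 0.65], [18.3, -9.2, 10.8, 0.3, 0.1, 49.9, 0.65], [18.3, -9.2, 10.8, 0.3, 0.1, 49.9, 0.65]]
  ]
}}

```text
time: 11.1
eef_pos: [0.4426, -0.1996, 0.1278]
eef_rot: [-179.7, 0.1, 34.8]
wrist_force: [0.2, -0.4, -0.3]
gripper_width: 0.646
```

```bash
python3 - <<'E'
from trims import *
c=cap('top','t5.png')
for t in trims(c): print([np.round(x,4) for x in t])
E
python3 go.py .444 -.201 .027 34.6
```

```text
[array([333.5, 242.5]), array([ 0.4526, -0.0352]), np.float64(0.0329), np.float64(0.0176), np.float64(91.2842)]
[array([372.16, 212.62]), array([ 0.5305, -0.132 ]), np.float64(0.0338), np.float64(0.0249), np.float64(144.1602)]
[array([337.7647, 210.5588]), array([ 0.5337, -0.0444]), np.float64(0.0352), np.float64(0.0222), np.float64(105.3646)]
[array([394.7759, 198.1897]), array([ 0.5686, -0.1892]), np.float64(0.0355), np.float64(0.0234), np.float64(22.4757)]
at [ 0.4432 -0.2002  0.1285] [-1.798e+02  8.000e-02  3.474e+01] t 11.15 F [-0.5  0.2 -0.6] w 0.649
ROW [0.03, 0.15, 10.15] [-0.2, 0.08, 0.14]
```

Request:
{"name": "apply_moves", "arguments": {
  "commands": [
    [[0, 0.1, 4, -0.2, 0, 0.1, 0.65], [0, 0.1, 8, -0.2, 0, 0.1, 0.65], [0, 0.15, 10.1, -0.2, 0, 0.1, 0.65], [0, 0.15, 10.1, -0.2, 0, 0.1, 0.65], [0, 0.15, 10.1, -0.2, 0, 0.1, 0], [0, 0.15, 10.1, -0.2, 0, 0.1, 0], [0, 0.15, 10.1, -0.2, 0, 0.1, 0], [0, 0.15, 10.1, -0.2, 0, 0.1, 0]]
  ],
  "squeeze": 40
}}

```text
time: 11.95
eef_pos: [0.4451, -0.2017, 0.0293]
eef_rot: [179.8, -0.0, 34.5]
wrist_force: [0.2, -0.5, 4.8]
gripper_width: 0.368
```

Request:
{"name": "apply_moves", "arguments": {
  "commands": [
    [[0, 0, 0, 0, 0, 0, 0], [0, 0, -3, 0, 0, 0, 0], [0, 0, -7, 0, 0, 0, 0], [0, 0, -11, 0, 0, 0, 0], [0, 0, -15, 0, 0, 0, 0], [0, 0, -15, 0, 0, 0, 0]]
  ]
}}

```text
time: 12.55
eef_pos: [0.4478, -0.2027, 0.1846]
eef_rot: [179.4, -0.3, 34.5]
wrist_force: [0.5, -0.0, 1.0]
gripper_width: 0.366
```

```bash
python3 go.py .50 -.395 .18 60
```

```text
at [ 0.4478 -0.2027  0.1846] [179.36  -0.28  34.52] t 12.55 F [ 0.5 -0.   1. ] w 0.366
ROW [-6.6, 18.8, 0.64] [0.7, -0.13, -25.48]
```

Request:
{"name": "apply_moves", "arguments": {
  "commands": [
    [[-2, 5, 0.6, 0.7, 0, 0, 0], [-4, 10, 0.6, 0.7, 0, 0, 0], [-6.6, 15, 0.6, 0.7, 0, 0, 0], [-9, 19.5, 0.6, 0.7, 0, 0, 0], [-9, 19.5, 3, 0.7, 0, 0, 0], [-9, 19.5, 7.5, 0.7, 0, 0, 0], [-9, 19.5, 8.5, 0.7, 0, 0, 0], [-9, 19.5, 8.5, 0.7, 0, 0, 0]]
  ]
}}

```text
time: 13.35
eef_pos: [0.4775, -0.41, 0.089]
eef_rot: [-178.8, 0.2, 34.5]
wrist_force: [0.3, 0.1, -0.7]
gripper_width: 0.367
```

Request:
{"name": "apply_moves", "arguments": {
  "commands": [
    [[0, 0, 0, 0, 0, 0, 0.6], [0, 0, 0, 0, 0, 0, 0.6], [0, 0, 0, 0, 0, 0, 0.6], [0, 0, -5, 0, 0, 0, 0.6], [0, 0, -9, 0, 0, 0, 0.6], [0, 0, -9, 0, 0, 0, 0.6]]
  ]
}}

```text
time: 13.95
eef_pos: [0.4848, -0.4168, 0.1925]
eef_rot: [179.8, -0.1, 34.5]
wrist_force: [-0.3, -0.3, 0.5]
gripper_width: 0.594
```

```bash
python3 - <<'E'
from trims import *
a=cap('scene')['image'];cv2.imwrite('pics/s6.png',cv2.convertScaleAbs(cv2.resize(a[130:330,100:350],None,fx=2.5,fy=2.5,interpolation=2),alpha=1.5))
c=cap('top','t6.png')
for t in trims(c): print([np.round(x,4) for x in t])
E
python3 go.py .569 -.189 .13 23
```

```text
[array([335.5, 242.5]), array([ 0.4527, -0.0403]), np.float64(0.0431), np.float64(0.0176), np.float64(91.2842)]
[array([372.1951, 212.7561]), array([ 0.5301, -0.1321]), np.float64(0.0335), np.float64(0.0246), np.float64(142.3821)]
[array([338.8, 210.4]), array([ 0.5342, -0.047 ]), np.float64(0.029), np.float64(0.0209), np.float64(109.7585)]
[array([394.8276, 198.069 ]), array([ 0.5689, -0.1893]), np.float64(0.035), np.float64(0.0229), np.float64(22.4756)]
at [ 0.482  -0.4143  0.1862] [-179.64   -0.     34.52] t 14.05 F [0.7 0.4 0.1] w 0.599
ROW [19.93, -13.6, 5.71] [-0.36, 0.03, 11.52]
```

View pics/s6.png

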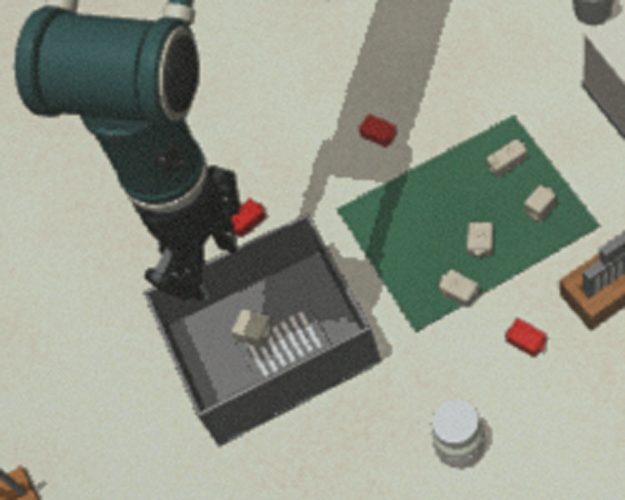

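Request:
{"name": "apply_moves", "arguments": {
  "commands": [
    [[4, -3, 0, -0.3, 0, 4, 0.6], [8, -6, 0, -0.3, 0, 8, 0.6], [12, -9, 1, -0.3, 0, 11.5, 0.6], [16, -11.5, 3, -0.3, 0, 11.5, 0.6], [19.9, -13.6, 5.7, -0.3, 0, 11.5, 0.6], [19.9, -13.6, 5.7, -0.3, 0, 11.5, 0.6], [19.9, -13.6, 5.7, -0.3, 0, 11.5, 0.6], [19.9, -13.6, 5.7, -0.3, 0, 11.5, 0.6]]
  ]
}}

```text
time: 14.85
eef_pos: [0.5668, -0.1886, 0.1269]
eef_rot: [-179.6, 0.2, 23.0]
wrist_force: [0.5, -0.0, 0.7]
gripper_width: 0.604
```

```bash
python3 go.py .569 -.189 .027 23
```

```text
at [ 0.5668 -0.1886  0.1269] [-179.63    0.23   23.01] t 14.85 F [ 0.5 -0.   0.7] w 0.604
ROW [0.23, 0.19, 9.99] [-0.37, 0.23, 0.01]
```

Request:
{"name": "apply_moves", "arguments": {
  "commands": [
    [[0.1, 0.1, 4, 0, 0, 0, 0.6], [0.1, 0.1, 8, 0, 0, 0, 0.6], [0.1, 0.1, 10.2, 0, 0, 0, 0.6], [0.1, 0.1, 10.2, 0, 0, 0, 0.6], [0.1, 0.1, 10.2, 0, 0, 0, 0], [0.1, 0.1, 10.2, 0, 0, 0, 0], [0.1, 0.1, 10.2, 0, 0, 0, 0], [0.1, 0.1, 10.2, 0, 0, 0, 0]]
  ]
}}

```text
time: 15.65
eef_pos: [0.5694, -0.189, 0.0273]
eef_rot: [-179.8, 0.0, 23.0]
wrist_force: [-1.2, -1.8, 5.5]
gripper_width: 0.316
```

Request:
{"name": "apply_moves", "arguments": {
  "commands": [
    [[0, 0, 0, 0, 0, 0, 0], [0, 0, -3, 0, 0, 0, 0], [0, 0, -7, 0, 0, 0, 0], [0, 0, -11, 0, 0, 0, 0], [0, 0, -15, 0, 0, 0, 0], [0, 0, -15, 0, 0, 0, 0]]
  ]
}}

```text
time: 16.25
eef_pos: [0.5732, -0.1902, 0.1831]
eef_rot: [179.8, -0.4, 23.0]
wrist_force: [1.7, -1.1, 0.4]
gripper_width: 0.315
```

```bash
python3 go.py .50 -.40 .10 23
```

```text
at [ 0.5732 -0.1902  0.1831] [179.85  -0.38  23.02] t 16.25 F [ 1.7 -1.1  0.4] w 0.315
ROW [-15.0, 16.43, 8.26] [0.15, -0.38, 0.02]
```

Request:
{"name": "apply_moves", "arguments": {
  "commands": [
    [[-4, 4, 0, 0, 0, 0, 0], [-8, 8, 0, 0, 0, 0, 0], [-11.5, 12, 0, 0, 0, 0, 0], [-15, 16.4, 0, 0, 0, 0, 0], [-15, 16.4, 3, 0, 0, 0, 0], [-15, 16.4, 7.5, 0, 0, 0, 0], [-15, 16.4, 8, 0, 0, 0, 0], [-15, 16.4, 8, 0, 0, 0, 0]]
  ]
}}

```text
time: 17.05
eef_pos: [0.4927, -0.3961, 0.0922]
eef_rot: [-179.3, 0.3, 23.0]
wrist_force: [0.7, 0.6, 0.2]
gripper_width: 0.316
```

Request:
{"name": "apply_moves", "arguments": {
  "commands": [
    [[0, 0, 0, 0, 0, 0, 0.6], [0, 0, 0, 0, 0, 0, 0.6], [0, 0, 0, 0, 0, 0, 0.6], [0, 0, -5, 0, 0, 0, 0.6], [0, 0, -9, 0, 0, 0, 0.6], [0, 0, -9, 0, 0, 0, 0.6]]
  ]
}}

```text
time: 17.65
eef_pos: [0.4992, -0.4016, 0.1941]
eef_rot: [179.6, -0.2, 23.0]
wrist_force: [0.8, -0.8, 0.9]
gripper_width: 0.6
```

```bash
python3 - <<'E'
from trims import *
c=cap('top','t7.png')
for t in trims(c): print([np.round(x,4) for x in t])
E
python3 go.py .5302 -.132 .13 53
```

```text
[array([335.5, 242.5]), array([ 0.4527, -0.0403]), np.float64(0.0431), np.float64(0.0176), np.float64(91.2842)]
[array([372.1, 212.7]), array([ 0.5303, -0.1318]), np.float64(0.0332), np.float64(0.0249), np.float64(144.1602)]
[array([338.6, 210.3]), array([ 0.5344, -0.0465]), np.float64(0.0298), np.float64(0.0217), np.float64(109.7598)]
at [ 0.4978 -0.4004  0.1908] [ 1.7981e+02 -1.0000e-01  2.3040e+01] t 17.7 F [0.7 0.1 0. ] w 0.599
ROW [13.48, -23.45, 6.03] [0.21, -0.04, -29.96]
```

Request:
{"name": "apply_moves", "arguments": {
  "commands": [
    [[3, -5, 0, 0, 0, -8, 0.65], [6, -9.5, 0, 0, 0, -16, 0.65], [8.5, -14, 1, 0, 0, -24, 0.65], [11, -18.5, 3, 0, 0, -30, 0.65], [13.5, -23.4, 6, 0, 0, -30, 0.65], [13.5, -23.4, 6, 0, 0, -30, 0.65], [13.5, -23.4, 6, 0, 0, -30, 0.65], [13.5, -23.4, 6, 0, 0, -30, 0.65]]
  ]
}}

```text
time: 18.5
eef_pos: [0.5267, -0.129, 0.1248]
eef_rot: [-179.5, 0.0, 53.1]
wrist_force: [-0.8, -0.1, -0.4]
gripper_width: 0.652
```

```bash
python3 go.py .5302 -.132 .027 53.5
```

```text
at [ 0.5267 -0.129   0.1248] [-1.7951e+02  2.0000e-02  5.3130e+01] t 18.5 F [-0.8 -0.1 -0.4] w 0.652
ROW [-0.02, 0.54, 9.78] [-0.49, 0.02, -0.37]
```

Request:
{"name": "apply_moves", "arguments": {
  "commands": [
    [[0, 0.1, 4, 0, 0, 0, 0.65], [0, 0.1, 4, 0, 0, 0, 0.65], [0, 0.1, 4, 0, 0, 0, 0.65]]
  ]
}}

```text
time: 18.8
eef_pos: [0.5274, -0.1313, 0.0855]
eef_rot: [-179.5, 0.0, 52.9]
wrist_force: [0.7, 0.1, 0.5]
gripper_width: 0.648
```

```bash
python3 go.py .5302 -.132 .027 53.5
```

```text
at [ 0.5274 -0.1313  0.0855] [-1.7951e+02  1.0000e-02  5.2920e+01] t 18.8 F [0.7 0.1 0.5] w 0.648
ROW [0.12, 0.32, 5.85] [-0.49, 0.01, -0.58]
```

Request:
{"name": "apply_moves", "arguments": {
  "commands": [
    [[0, 0.15, 4, -0.2, 0, -0.5, 0.65], [0, 0.15, 6.1, -0.2, 0, -0.5, 0.65], [0, 0.15, 6.1, -0.2, 0, -0.5, 0.65], [0, 0.15, 6.1, -0.2, 0, -0.5, 0], [0, 0.15, 6.1, -0.2, 0, -0.5, 0], [0, 0.15, 6.1, -0.2, 0, -0.5, 0], [0, 0.15, 6.1, -0.2, 0, -0.5, 0]]
  ]
}}

```text
time: 19.5
eef_pos: [0.5306, -0.1316, 0.0267]
eef_rot: [180.0, -0.1, 53.5]
wrist_force: [-0.6, -1.2, 6.8]
gripper_width: 0.441
```

Request:
{"name": "apply_moves", "arguments": {
  "commands": [
    [[0, 0, 0, 0, 0, 0, 0], [0, 0, -3, 0, 0, 0, 0], [0, 0, -7, 0, 0, 0, 0], [0, 0, -11, 0, 0, 0, 0], [0, 0, -15, 0, 0, 0, 0], [0, 0, -15, 0, 0, 0, 0]]
  ]
}}

```text
time: 20.1
eef_pos: [0.5338, -0.1326, 0.1823]
eef_rot: [179.5, -0.3, 53.5]
wrist_force: [0.9, -0.8, -0.0]
gripper_width: 0.43
```

```bash
python3 go.py .49 -.41 .10 53
```

```text
at [ 0.5338 -0.1326  0.1823] [179.49  -0.3   53.51] t 20.1 F [ 0.9 -0.8 -0. ] w 0.43
ROW [-24.95, 12.9, 8.21] [0.51, -0.3, 0.51]
```

Width 36.6 mm (38 expected), held. To the bin.

Request:
{"name": "apply_moves", "arguments": {
  "commands": [
    [[-5, 2.5, 0, 0.3, 0, 0, 0], [-10, 5, 0, 0.3, 0, 0, 0], [-15, 7.5, 0, 0.3, 0, 0, 0], [-19, 10, 0, 0.3, 0, 0, 0], [-23, 12.9, 0, 0.3, 0, 0, 0], [-24.5, 12.9, 4, 0.3, 0, 0, 0], [-24.5, 12.9, 8, 0.3, 0, 0, 0], [-24.5, 12.9, 8, 0.3, 0, 0, 0]]
  ]
}}

```text
time: 20.9
eef_pos: [0.4818, -0.4018, 0.0865]
eef_rot: [-178.7, -0.1, 53.4]
wrist_force: [-1.3, 1.4, -1.5]
gripper_width: 0.435
```

Request:
{"name": "apply_moves", "arguments": {
  "commands": [
    [[0, 0, 0, 0, 0, 0, 0.6], [0, 0, 0, 0, 0, 0, 0.6], [0, 0, 0, 0, 0, 0, 0.6], [0, 0, -5, 0, 0, 0, 0.6], [0, 0, -9, 0, 0, 0, 0.6], [0, 0, -9, 0, 0, 0, 0.6]]
  ]
}}

```text
time: 21.5
eef_pos: [0.4923, -0.4086, 0.1945]
eef_rot: [179.5, 0.1, 53.6]
wrist_force: [0.3, -0.2, 0.9]
gripper_width: 0.6
```

```bash
python3 - <<'E'
from trims import *
a=cap('scene')['image'];cv2.imwrite('pics/s8.png',cv2.convertScaleAbs(cv2.resize(a[130:330,100:350],None,fx=2.5,fy=2.5,interpolation=2),alpha=1.5))
c=cap('top','t8.png')
for t in trims(c): print([np.round(x,4) for x in t])
E
python3 go.py .4525 -.0405 .13 91
```

```text
[array([335.5, 242.5]), array([ 0.4527, -0.0403]), np.float64(0.0431), np.float64(0.0176), np.float64(91.2842)]
[array([338.75, 210.25]), array([ 0.5345, -0.0468]), np.float64(0.029), np.float64(0.0217), np.float64(109.7598)]
at [ 0.4894 -0.4062  0.1881] [-179.89    0.     53.56] t 21.6 F [ 0.2  0.5 -0.7] w 0.601
ROW [27.22, -24.68, 5.86] [-0.11, -0.03, -37.44]
```

View pics/s8.png

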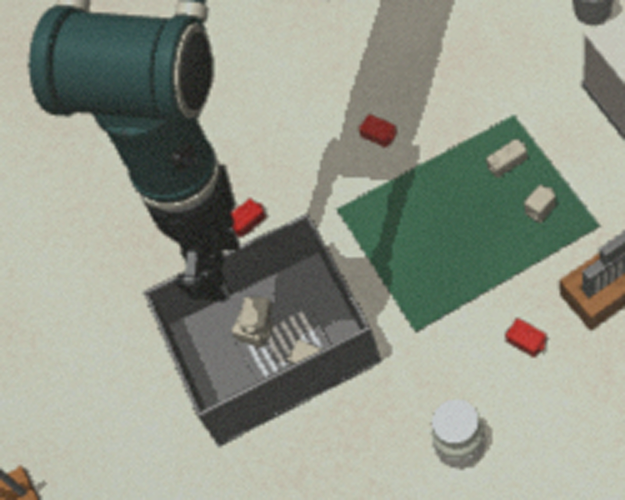

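Request:
{"name": "apply_moves", "arguments": {
  "commands": [
    [[4, -3, 0, 0, 0, -8, 0.6], [8, -6, 0, 0, 0, -16, 0.6], [12, -10, 0, 0, 0, -24, 0.6], [16, -14, 0, 0, 0, -32, 0.6], [20, -18, 2, 0, 0, -37.4, 0.6], [24, -21.5, 4, 0, 0, -37.4, 0.6], [27.2, -24.7, 5.8, 0, 0, -37.4, 0.6], [27.2, -24.7, 5.8, 0, 0, -37.4, 0.6]]
  ]
}}

```text
time: 22.4
eef_pos: [0.4472, -0.0361, 0.1259]
eef_rot: [-179.4, -0.4, 91.0]
wrist_force: [0.4, -0.4, 0.2]
gripper_width: 0.602
```

Request:
{"name": "apply_moves", "arguments": {
  "commands": [
    [[0, 0, 4, 0, 0, 0, 0.6], [0, 0, 4, 0, 0, 0, 0.6], [0, 0, 4, 0, 0, 0, 0.6], [0, 0, 4, 0, 0, 0, 0.6]]
  ]
}}

```text
time: 22.8
eef_pos: [0.451, -0.0397, 0.0895]
eef_rot: [-179.7, -0.3, 90.9]
wrist_force: [0.1, -0.2, -0.6]
gripper_width: 0.601
```

```bash
python3 go.py .4525 -.0405 .026 91
```

```text
at [ 0.451  -0.0397  0.0895] [-179.69   -0.32   90.86] t 22.8 F [ 0.1 -0.2 -0.6] w 0.601
ROW [-0.12, 0.18, 6.35] [-0.31, -0.32, -0.14]
```

Request:
{"name": "apply_moves", "arguments": {
  "commands": [
    [[-0.1, 0.1, 4, -0.2, -0.2, 0, 0.6], [-0.1, 0.1, 6.3, -0.2, -0.2, 0, 0.6], [-0.1, 0.1, 6.3, -0.2, -0.2, 0, 0.6], [-0.1, 0.1, 6.3, -0.2, -0.2, 0, 0], [-0.1, 0.1, 6.3, -0.2, -0.2, 0, 0], [-0.1, 0.1, 6.3, -0.2, -0.2, 0, 0], [-0.1, 0.1, 6.3, -0.2, -0.2, 0, 0]]
  ]
}}

```text
time: 23.5
eef_pos: [0.453, -0.0404, 0.0275]
eef_rot: [179.9, -0.1, 90.9]
wrist_force: [-0.6, -0.4, 8.3]
gripper_width: 0.269
```

Request:
{"name": "apply_moves", "arguments": {
  "commands": [
    [[0, 0, 0, 0, 0, 0, 0], [0, 0, -3, 0, 0, 0, 0], [0, 0, -7, 0, 0, 0, 0], [0, 0, -11, 0, 0, 0, 0], [0, 0, -15.5, 0, 0, 0, 0], [0, 0, -15.5, 0, 0, 0, 0]]
  ]
}}

```text
time: 24.1
eef_pos: [0.4563, -0.0409, 0.1883]
eef_rot: [179.4, -0.0, 90.9]
wrist_force: [0.2, -0.2, -0.8]
gripper_width: 0.272
```

```bash
python3 go.py .495 -.43 .10 84
```

```text
at [ 0.4563 -0.0409  0.1883] [ 1.7936e+02 -1.0000e-02  9.0910e+01] t 24.1 F [ 0.2 -0.2 -0.8] w 0.272
ROW [-38.97, 3.16, 8.86] [0.64, -0.05, 6.91]
```

Request:
{"name": "apply_moves", "arguments": {
  "commands": [
    [[-5, 0.4, 0, 0.3, 0, 3, 0], [-10, 0.8, 0, 0.3, 0, 6.9, 0], [-15, 1.2, 0, 0.3, 0, 6.9, 0], [-20, 1.6, 0, 0.3, 0, 6.9, 0], [-25, 2, 0, 0.3, 0, 6.9, 0], [-30, 2.5, 0, 0.3, 0, 6.9, 0], [-35, 3, 0, 0.3, 0, 6.9, 0], [-39, 3.2, 0, 0.3, 0, 6.9, 0]]
  ]
}}

```text
time: 24.9
eef_pos: [0.4892, -0.4322, 0.1789]
eef_rot: [-179.5, -0.1, 84.0]
wrist_force: [0.8, -0.2, -0.7]
gripper_width: 0.269
```

```bash
python3 go.py .495 -.43 .10 84
```

```text
at [ 0.4892 -0.4322  0.1789] [-1.7952e+02 -8.0000e-02  8.3950e+01] t 24.9 F [ 0.8 -0.2 -0.7] w 0.269
ROW [0.27, 0.62, 7.89] [-0.48, -0.08, -0.05]
```

Request:
{"name": "apply_moves", "arguments": {
  "commands": [
    [[0, 0.3, 4, 0, 0, 0, 0], [0, 0.3, 8, 0, 0, 0, 0], [0, 0.3, 8, 0, 0, 0, 0], [0, 0.3, 8, 0, 0, 0, 0.5], [0, 0.3, 8, 0, 0, 0, 0.5], [0, 0.3, 8, 0, 0, 0, 0.6], [0, 0.3, 4, 0, 0, 0, 0.6], [0, 0.3, -1, 0, 0, 0, 0.6]]
  ]
}}

```text
time: 25.7
eef_pos: [0.4909, -0.428, 0.1879]
eef_rot: [-179.2, -0.3, 84.0]
wrist_force: [1.3, -0.9, 0.1]
gripper_width: 0.602
```

```bash
python3 - <<'E'
from trims import *
c=cap('top','t9.png')
for t in trims(c): print([np.round(x,4) for x in t])
E
python3 go.py .5345 -.047 .13 107
```

```text
[array([338.8, 210.4]), array([ 0.5342, -0.047 ]), np.float64(0.029), np.float64(0.0209), np.float64(109.7585)]
at [ 0.4957 -0.4325  0.2011] [179.91   0.34  84.04] t 25.75 F [ 2.2 -2.9  6.5] w 0.601
ROW [38.78, -0.16, 6.88] [0.02, 0.35, -22.96]
```

Request:
{"name": "apply_moves", "arguments": {
  "commands": [
    [[5, 0, 0, 0, 0, -6, 0.6], [10, 0, 0, 0, 0, -12, 0.6], [15, 0, 0, 0, 0, -18, 0.6], [20, 0, 1, 0, 0, -23, 0.6], [25, 0, 2, 0, 0, -23, 0.6], [30, 0, 4, 0, 0, -23, 0.6], [35, -0.1, 6, 0, 0, -23, 0.6], [38.6, -0.2, 6.5, 0, 0, -23, 0.6]]
  ]
}}

```text
time: 26.55
eef_pos: [0.5297, -0.0434, 0.1248]
eef_rot: [-179.6, -0.3, 107.0]
wrist_force: [0.7, -0.8, -0.5]
gripper_width: 0.6
```

Request:
{"name": "apply_moves", "arguments": {
  "commands": [
    [[0, 0, 4, 0, 0, 0, 0.6], [0, 0, 4, 0, 0, 0, 0.6], [0, 0, 4, 0, 0, 0, 0.6], [0, 0, 4, 0, 0, 0, 0.6]]
  ]
}}

```text
time: 26.95
eef_pos: [0.5313, -0.0464, 0.087]
eef_rot: [-179.7, -0.2, 106.9]
wrist_force: [0.0, -0.4, 0.3]
gripper_width: 0.598
```

```bash
python3 go.py .5343 -.047 .026 107
```

```text
at [ 0.5313 -0.0464  0.087 ] [-179.74   -0.21  106.95] t 26.95 F [ 0.  -0.4  0.3] w 0.598
ROW [-0.16, 0.3, 6.1] [-0.26, -0.21, -0.05]
```

Request:
{"name": "apply_moves", "arguments": {
  "commands": [
    [[-0.1, 0.2, 4, -0.2, -0.1, 0, 0.6], [-0.1, 0.2, 6.1, -0.2, -0.1, 0, 0.6], [-0.1, 0.2, 6.1, -0.2, -0.1, 0, 0.6], [-0.1, 0.2, 6.1, -0.2, -0.1, 0, 0], [-0.1, 0.2, 6.1, -0.2, -0.1, 0, 0], [-0.1, 0.2, 6.1, -0.2, -0.1, 0, 0], [-0.1, 0.2, 6.1, -0.2, -0.1, 0, 0]]
  ]
}}

```text
time: 27.65
eef_pos: [0.5338, -0.0465, 0.0263]
eef_rot: [180.0, -0.1, 107.0]
wrist_force: [-0.2, -2.0, 6.6]
gripper_width: 0.298
```

Request:
{"name": "apply_moves", "arguments": {
  "commands": [
    [[0, 0, 0, 0, 0, 0, 0], [0, 0, -3, 0, 0, 0, 0], [0, 0, -7, 0, 0, 0, 0], [0, 0, -11, 0, 0, 0, 0], [0, 0, -15.5, 0, 0, 0, 0], [0, 0, -15.5, 0, 0, 0, 0]]
  ]
}}

```text
time: 28.25
eef_pos: [0.5374, -0.0467, 0.1874]
eef_rot: [179.5, 0.2, 107.0]
wrist_force: [1.2, 0.1, 0.3]
gripper_width: 0.295
```

```bash
python3 go.py .495 -.40 .10 100
```

```text
at [ 0.5374 -0.0467  0.1874] [1.7945e+02 1.6000e-01 1.0701e+02] t 28.25 F [1.2 0.1 0.3] w 0.295
ROW [-32.52, -14.48, 8.69] [0.56, 0.13, 7.01]
```

Request:
{"name": "apply_moves", "arguments": {
  "commands": [
    [[-4.5, -2, 0, 0.3, 0, 3, 0], [-9, -4, 0, 0.3, 0, 7, 0], [-13.5, -6, 0, 0.3, 0, 7, 0], [-18, -8, 0, 0.3, 0, 7, 0], [-22.5, -10, 0, 0.3, 0, 7, 0], [-27, -12, 0, 0.3, 0, 7, 0], [-31, -14, 0, 0.3, 0, 7, 0], [-32.5, -14.5, 0, 0.3, 0, 7, 0]]
  ]
}}

```text
time: 29.05
eef_pos: [0.4873, -0.4032, 0.1782]
eef_rot: [-179.4, -0.1, 99.8]
wrist_force: [-0.7, 0.2, 0.0]
gripper_width: 0.295
```

```bash
python3 go.py .495 -.40 .10 100
```

```text
at [ 0.4873 -0.4032  0.1782] [-1.7943e+02 -6.0000e-02  9.9810e+01] t 29.05 F [-0.7  0.2  0. ] w 0.295
ROW [0.18, 0.89, 7.82] [-0.57, -0.06, -0.19]
```

Request:
{"name": "apply_moves", "arguments": {
  "commands": [
    [[0, 2, 3, 0, 0, 0, 0], [0, 2, 7, 0, 0, 0, 0], [0, 2, 7, 0, 0, 0, 0], [0, 2, 7, 0, 0, 0, 0.5], [0, 2, 7, 0, 0, 0, 0.5], [0, 2, 7, 0, 0, 0, 0.6], [0, 2, 3, 0, 0, 0, 0.6], [0, 2, -2, 0, 0, 0, 0.6]]
  ]
}}

```text
time: 29.85
eef_pos: [0.5072, -0.3946, 0.1977]
eef_rot: [-179.3, -0.3, 100.0]
wrist_force: [1.8, -1.4, -0.1]
gripper_width: 0.596
```

```bash
python3 go.py .6685 -.032 .20 91.2
```

```text
at [ 0.5072 -0.3946  0.1977] [-179.29   -0.33  100.  ] t 29.85 F [ 1.8 -1.4 -0.1] w 0.596
ROW [32.91, 22.18, -0.31] [-0.73, -0.28, 8.81]
```

Request:
{"name": "apply_moves", "arguments": {
  "commands": [
    [[4, 2.7, -0.3, -0.5, -0.2, 4, 0.5], [8, 5.5, -0.3, -0.5, -0.2, 8.8, 0.5], [12, 8, -0.3, -0.5, -0.2, 8.8, 0.5], [16, 11, -0.3, -0.5, -0.2, 8.8, 0.5], [20, 13.5, -0.3, -0.5, -0.2, 8.8, 0.5], [24, 16, -0.3, -0.5, -0.2, 8.8, 0.5], [28, 19, -0.3, -0.5, -0.2, 8.8, 0.5], [32.5, 21.7, -0.3, -0.5, -0.2, 8.8, 0.5]]
  ]
}}

```text
time: 30.65
eef_pos: [0.6666, -0.0387, 0.2027]
eef_rot: [179.8, 0.1, 91.2]
wrist_force: [0.6, -0.5, 0.1]
gripper_width: 0.5
```

```bash
python3 - <<'E'
from trims import *
a=cap('scene')['image'];cv2.imwrite('pics/s10.png',cv2.convertScaleAbs(cv2.resize(a[130:330,100:350],None,fx=2.5,fy=2.5,interpolation=2),alpha=1.5))
c=cap('top','t10.png')
for t in trims(c): print([np.round(x,4) for x in t])
E
python3 go.py .6687 -.0322 .20 91.2
```

```text
[array([396.4662, 329.6432]), array([ 0.2407, -0.1971]), np.float64(0.297), np.float64(0.081), np.float64(0.2255)]
[array([343.8538, 224.6692]), array([ 0.4982, -0.0605]), np.float64(0.1679), np.float64(0.0274), np.float64(84.1898)]
[array([403.6097, 191.0122]), array([ 0.5875, -0.2116]), np.float64(0.0387), np.float64(0.0094), np.float64(84.9834)]
[array([355., 188.]), array([ 0.5923, -0.0872]), np.float64(0.092), np.float64(0.0103), np.float64(91.3511)]
at [ 0.6675 -0.0343  0.2025] [ 1.7976e+02 -1.0000e-02  9.1540e+01] t 30.75 F [ 1.1 -0.2 -0.2] w 0.5
ROW [0.21, 0.12, 0.25] [0.24, -0.01, 0.34]
```

View pics/s10.png

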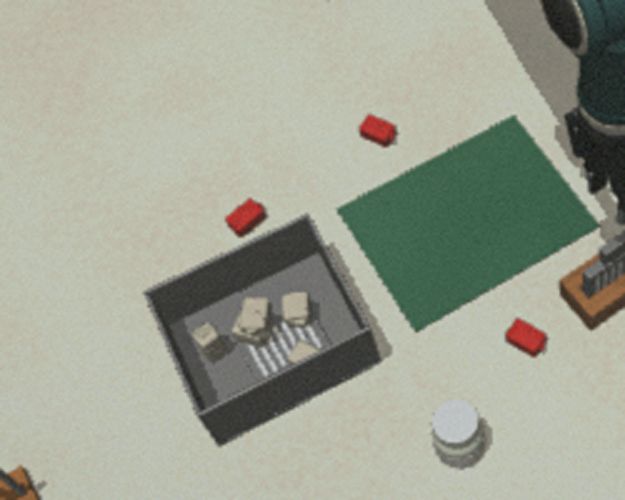

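View pics/t10.png

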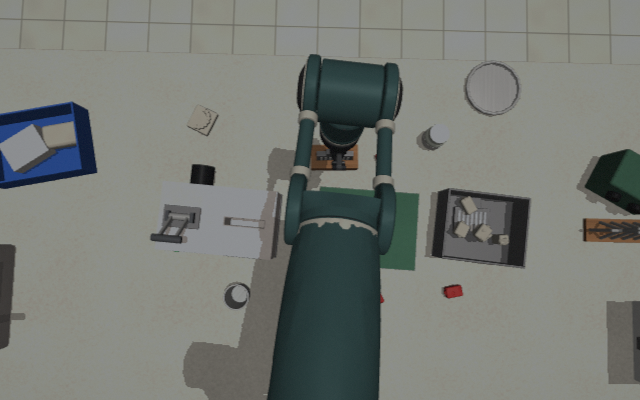

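Request:
{"name": "apply_moves", "arguments": {
  "commands": [
    [[0.15, 0.15, 3, 0.2, 0, 0.3, 0.5], [0.15, 0.15, 6, 0.2, 0, 0.3, 0.5], [0.15, 0.15, 6, 0.2, 0, 0.3, 0.5], [0.15, 0.15, 6, 0.2, 0, 0.3, 0.5], [0.15, 0.15, 6, 0.2, 0, 0.3, 0.5]]
  ]
}}

```text
time: 31.25
eef_pos: [0.6677, -0.0396, 0.1427]
eef_rot: [-180.0, 0.1, 90.9]
wrist_force: [-0.3, -0.5, 0.8]
gripper_width: 0.501
```

```bash
python3 go.py .669 -.0325 .102 91.3
```

```text
at [ 0.6677 -0.0396  0.1427] [-1.7997e+02  1.3000e-01  9.0870e+01] t 31.25 F [-0.3 -0.5  0.8] w 0.501
ROW [0.72, 0.14, 4.07] [-0.03, 0.13, -0.43]
```

Request:
{"name": "apply_moves", "arguments": {
  "commands": [
    [[0.7, 0.1, 1, 0, 0.1, -0.4, 0.5], [0.7, 0.1, 1.5, 0, 0.1, -0.4, 0.5], [0.7, 0.1, 1.5, 0, 0.1, -0.4, 0.5], [0.7, 0.1, 1.5, 0, 0.1, -0.4, 0.5]]
  ]
}}

```text
time: 31.65
eef_pos: [0.6669, -0.032, 0.1247]
eef_rot: [-179.7, 0.0, 91.3]
wrist_force: [0.3, 0.6, 0.7]
gripper_width: 0.497
```

```bash
python3 go.py .669 -.0325 .102 91.3;  python3 - <<'E'
from trims import *
a=cap('scene')['image'];cv2.imwrite('pics/s11.png',cv2.convertScaleAbs(cv2.resize(a[170:280,290:410],None,fx=5,fy=5,interpolation=2),alpha=1.5))
E
```

```text
at [ 0.6669 -0.032   0.1247] [-179.72    0.     91.31] t 31.65 F [0.3 0.6 0.7] w 0.497
ROW [-0.06, 0.22, 2.27] [-0.28, 0.0, 0.01]
```

View pics/s11.png

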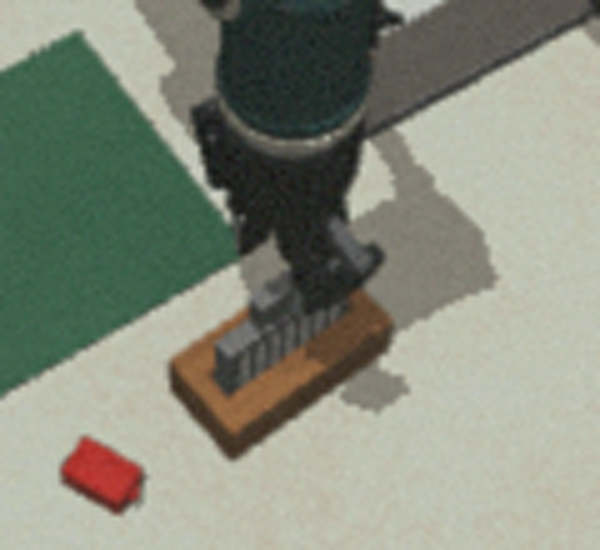

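Request:
{"name": "apply_moves", "arguments": {
  "commands": [
    [[0, 0.15, 1.2, -0.2, 0, 0, 0.5], [0, 0.15, 2.2, -0.2, 0, 0, 0.5], [0, 0.15, 2.2, -0.2, 0, 0, 0.5], [0, 0.15, 2.2, -0.2, 0, 0, 0.5], [0, 0.15, 2.2, -0.2, 0, 0, 0.5]]
  ]
}}

```text
time: 32.2
eef_pos: [0.6687, -0.032, 0.103]
eef_rot: [-180.0, 0.0, 91.3]
wrist_force: [0.5, -0.6, 0.1]
gripper_width: 0.5
```

Request:
{"name": "apply_moves", "arguments": {
  "commands": [
    [[0, 0, 0, 0, 0, 0, 0], [0, 0, 0, 0, 0, 0, 0], [0, 0, 0, 0, 0, 0, 0], [0, 0, 0, 0, 0, 0, 0], [0, 0, 0, 0, 0, 0, 0], [0, 0, 0, 0, 0, 0, 0]]
  ],
  "squeeze": 50
}}

```text
time: 32.8
eef_pos: [0.6691, -0.032, 0.1035]
eef_rot: [180.0, 0.0, 91.3]
wrist_force: [2.0, 0.1, 1.3]
gripper_width: 0.129
```

```bash
python3 go.py .669 -.0325 .25 91.3
```

```text
at [ 0.6691 -0.032   0.1035] [1.7998e+02 1.0000e-02 9.1310e+01] t 32.8 F [2.  0.1 1.3] w 0.129
ROW [-0.05, -0.0, -14.65] [0.02, 0.01, 0.01]
```

Request:
{"name": "apply_moves", "arguments": {
  "commands": [
    [[0, 0, -1, 0, 0, 0, 0], [0, 0, -3, 0, 0, 0, 0], [0, 0, -6, 0, 0, 0, 0], [0, 0, -9, 0, 0, 0, 0], [0, 0, -12, 0, 0, 0, 0], [0, 0, -14.6, 0, 0, 0, 0], [0, 0, -14.6, 0, 0, 0, 0]]
  ]
}}

```text
time: 33.5
eef_pos: [0.6707, -0.0321, 0.2546]
eef_rot: [179.6, 0.1, 91.3]
wrist_force: [-0.4, 0.1, -0.2]
gripper_width: 0.128
```

```bash
python3 go.py .4975 .1757 .25 86.6
```

```text
at [ 0.6707 -0.0321  0.2546] [1.7961e+02 5.0000e-02 9.1300e+01] t 33.5 F [-0.4  0.1 -0.2] w 0.128
ROW [21.17, -16.85, 0.33] [0.39, 0.03, 4.7]
```

Request:
{"name": "apply_moves", "arguments": {
  "commands": [
    [[4, -3, 0.1, 0, 0, 2, 0], [8, -6, 0.1, 0, 0, 4.7, 0], [12, -9, 0.1, 0, 0, 4.7, 0], [16, -12, 0.1, 0, 0, 4.7, 0], [19, -15, 0.1, 0, 0, 4.7, 0], [21.2, -16.8, 0.1, 0, 0, 4.7, 0], [21.2, -16.8, 0.1, 0, 0, 4.7, 0], [21.2, -16.8, 0.1, 0, 0, 4.7, 0]]
  ]
}}

```text
time: 34.3
eef_pos: [0.4948, 0.1762, 0.2469]
eef_rot: [-179.9, 0.1, 86.7]
wrist_force: [0.9, 0.8, -0.8]
gripper_width: 0.132
```

Request:
{"name": "apply_moves", "arguments": {
  "commands": [
    [[0, 0, 0, 0, 0, 0, 0], [0, 0, 0, 0, 0, 0, 0], [0, 0, 0, 0, 0, 0, 0], [0, 0, 0, 0, 0, 0, 0]]
  ]
}}

```text
time: 34.7
eef_pos: [0.4964, 0.1755, 0.2479]
eef_rot: [-179.9, 0.0, 86.5]
wrist_force: [0.3, 0.1, -1.7]
gripper_width: 0.126
```

```bash
python3 go.py .4975 .1757 .25 86.6;  python3 - <<'E'
from trims import *
a=cap('scene')['image'];cv2.imwrite('pics/s12.png',cv2.convertScaleAbs(cv2.resize(a[90:210,310:450],None,fx=5,fy=5,interpolation=2),alpha=1.5))
E
```

```text
at [0.4964 0.1755 0.2479] [-1.7994e+02  2.0000e-02  8.6530e+01] t 34.7 F [ 0.3  0.1 -1.7] w 0.126
ROW [0.02, 0.11, -0.21] [-0.06, 0.02, -0.07]
```

View pics/s12.png

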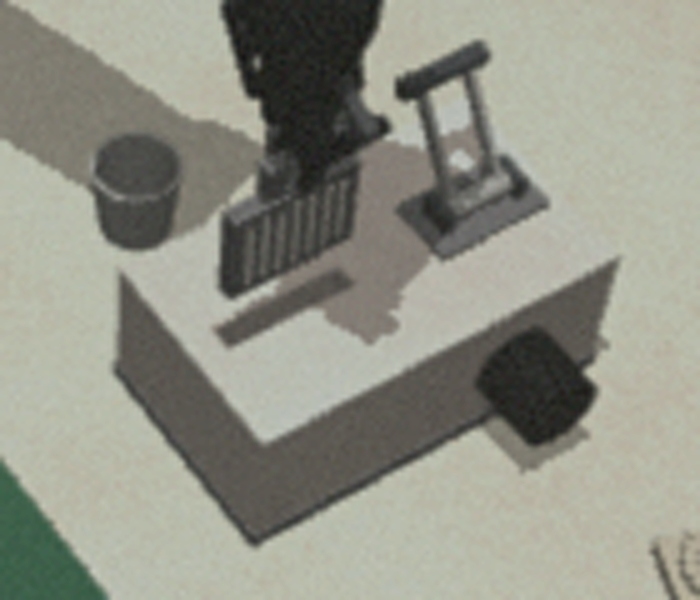

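Request:
{"name": "apply_moves", "arguments": {
  "commands": [
    [[0, 0.15, 1.5, 0, 0, 0, 0], [0, 0.15, 3.3, 0, 0, 0, 0], [0, 0.15, 3.3, 0, 0, 0, 0], [0, 0.15, 3.3, 0, 0, 0, 0], [0, 0.15, 3.3, 0, 0, 0, 0], [0, 0.15, 3.3, 0, 0, 0, 0]]
  ]
}}

```text
time: 35.35
eef_pos: [0.498, 0.1763, 0.216]
eef_rot: [180.0, -0.0, 86.6]
wrist_force: [0.1, 0.0, -1.6]
gripper_width: 0.131
```

```bash
python3 go.py .498 .1757 .2135 86.6;  python3 - <<'E'
from trims import *
a=cap('scene','s13f.png')['image'];cv2.imwrite('pics/s13.png',cv2.convertScaleAbs(cv2.resize(a[110:190,335:415],None,fx=7,fy=7,interpolation=2),alpha=1.5))
a=cap('top','t13f.png')['image'];cv2.imwrite('pics/t13.png',cv2.convertScaleAbs(cv2.resize(a[180:270,150:290],None,fx=5,fy=5,interpolation=2),alpha=1.7))
E
```

```text
at [0.498  0.1763 0.216 ] [ 1.7995e+02 -3.0000e-02  8.6610e+01] t 35.35 F [ 0.1  0.  -1.6] w 0.131
ROW [-0.06, 0.0, 0.25] [0.05, -0.03, 0.01]
```

View pics/s13.png

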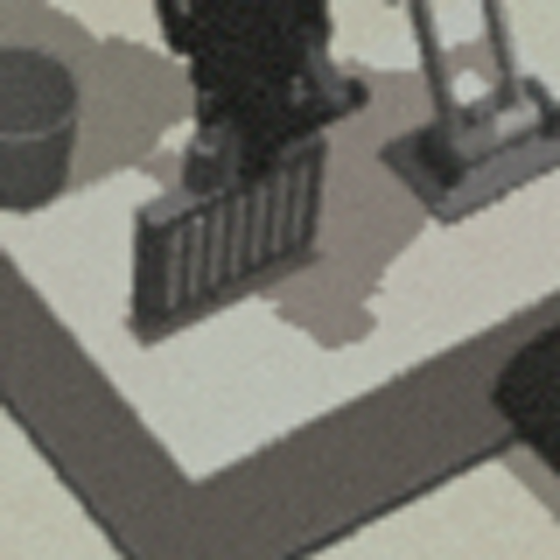

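View pics/t13.png

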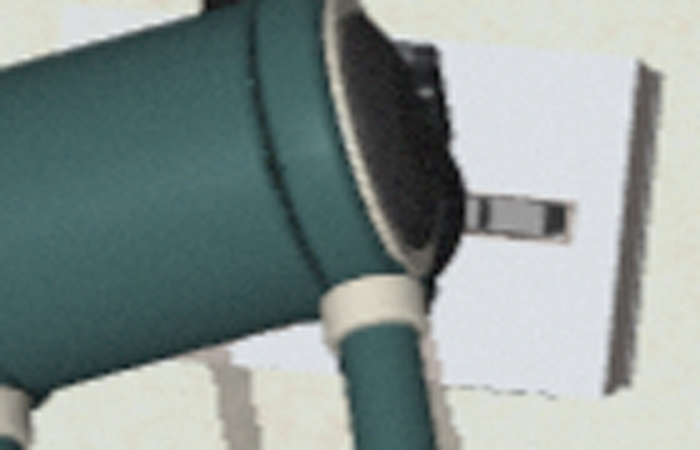

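```bash
python3 - <<'E'
from trims import *
c=cap('top')
print('slab end',ray(c,150+544/5,180+218/5,.1905),'slot end',ray(c,150+576/5,180+222/5,.11))
cs=cap('scene')
x=np.array([np.cos(np.radians(-3.4)),np.sin(np.radians(-3.4))]);y=np.array([-x[1],x[0]])
S=np.array([.498,.1757])
f=lambda p:((proj(cs,p)-[335,110])*7).round(1)
for sx in(-1,1):
  for sy in(-1,1):
    print(sx,sy,'slot',f([*(S+x*sx*.0085+y*sy*.0465),.11]),'slab bot',f([*(np.array([.498,.1763])+x*sx*.007+y*sy*.045),.1205]),'slabtop',f([*(np.array([.498,.1763])+x*sx*.007+y*sy*.045),.1905]))
E
```

```text
slab end [0.4950764  0.13102163 0.1905    ] slot end [0.49402625 0.12798102 0.11      ]
-1 -1 slot [113.9 322.2] slab bot [120.7 307.6] slabtop [127.8 203.9]
-1 1 slot [286.4 232.5] slab bot [288.6 220.4] slabtop [302.4 115.1]
1 -1 slot [135.9 348.2] slab bot [139. 329.] slabtop [146.8 225.8]
1 1 slot [308.9 257.5] slab bot [307.3 241.1] slabtop [321.9 136.1]
```

Request:
{"name": "apply_moves", "arguments": {
  "commands": [
    [[-0.05, 0, 0.5, 0, 0, 0.2, 0], [-0.05, 0, 0.9, 0, 0, 0.2, 0], [-0.05, 0, 1.2, 0, 0, 0.2, 0], [-0.05, 0, 1.5, 0, 0, 0.2, 0], [-0.05, 0, 1.7, 0, 0, 0.2, 0], [-0.05, 0, 1.7, 0, 0, 0.2, 0]]
  ]
}}

```text
time: 36.15
eef_pos: [0.4996, 0.1779, 0.2028]
eef_rot: [179.7, -0.3, 86.4]
wrist_force: [-2.8, 5.3, 17.7]
gripper_width: 0.127
```

```bash
python3 go.py .498 .1757 .2 86.4;  python3 - <<'E'
from trims import *
a=cap('scene','s14f.png')['image'];cv2.imwrite('pics/s14.png',cv2.convertScaleAbs(cv2.resize(a[110:190,335:415],None,fx=7,fy=7,interpolation=2),alpha=1.5))
E
```

```text
at [0.4996 0.1779 0.2028] [179.72  -0.3   86.37] t 36.15 F [-2.8  5.3 17.7] w 0.127
ROW [-0.24, -0.15, 0.28] [0.28, -0.3, -0.03]
```

View pics/s14.png

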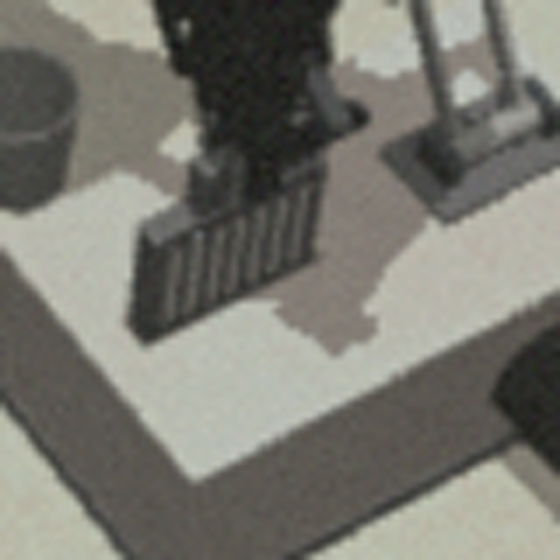

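Request:
{"name": "apply_moves", "arguments": {
  "commands": [
    [[-0.05, -0.05, 0, 0.2, -0.2, 0, 0], [-0.1, -0.1, 0, 0.2, -0.2, 0, 0], [-0.1, -0.1, 0, 0.2, -0.2, 0, 0]]
  ]
}}

```text
time: 36.5
eef_pos: [0.4993, 0.1776, 0.2031]
eef_rot: [179.8, -0.2, 86.4]
wrist_force: [-2.4, 7.4, 16.7]
gripper_width: 0.131
```

Request:
{"name": "apply_moves", "arguments": {
  "commands": [
    [[-0.05, 0, 0, 0, 0, 0, 0], [-0.1, 0, 0, 0, 0, 0, 0], [-0.1, 0, 0, 0, 0, 0, 0]]
  ]
}}

```text
time: 36.8
eef_pos: [0.4993, 0.1772, 0.2034]
eef_rot: [179.8, -0.3, 86.4]
wrist_force: [-1.6, 8.9, 17.3]
gripper_width: 0.126
```

Request:
{"name": "apply_moves", "arguments": {
  "commands": [
    [[0, 0, -0.3, 0, 0, 0, 0], [0, 0, -0.3, 0, 0, 0, 0], [0, 0, -0.3, 0, 0, 0, 0]]
  ]
}}

```text
time: 37.1
eef_pos: [0.4982, 0.1752, 0.2038]
eef_rot: [180.0, -0.0, 86.4]
wrist_force: [0.3, 3.4, 9.9]
gripper_width: 0.127
```

Request:
{"name": "apply_moves", "arguments": {
  "commands": [
    [[0, 0, -0.4, 0, 0, 0, 0], [0, 0, -0.4, 0, 0, 0, 0], [0, 0, -0.4, 0, 0, 0, 0], [0, 0, -0.4, 0, 0, 0, 0]]
  ]
}}

```text
time: 37.5
eef_pos: [0.4966, 0.1734, 0.2047]
eef_rot: [-179.8, 0.2, 86.4]
wrist_force: [2.5, -0.4, 0.2]
gripper_width: 0.129
```

```bash
python3 - <<'E'
from trims import *
for n in range(3): cap('scene')
a=cap('scene','s15f.png')['image'];cv2.imwrite('pics/s15.png',cv2.convertScaleAbs(cv2.resize(a[130:166,345:390],None,fx=16,fy=16,interpolation=2),alpha=1.8))
b=cap('top','t15f.png')['image'];cv2.imwrite('pics/t15.png',cv2.convertScaleAbs(cv2.resize(b[205:240,225:275],None,fx=14,fy=14,interpolation=2),alpha=1.8))
E
python3 go.py .498 .1757 .2 86.4;
```

```text
at [0.4964 0.1735 0.2048] [-179.77    0.22   86.4 ] t 37.75 F [ 3.  -0.2 -1.9] w 0.128
ROW [0.23, 0.15, 0.47] [-0.23, 0.22, -0.0]
```

View pics/s15.png

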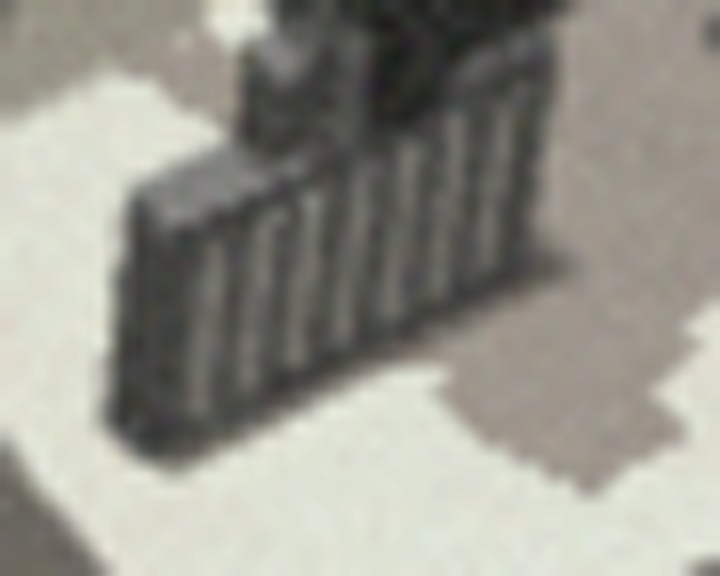

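View pics/t15.png

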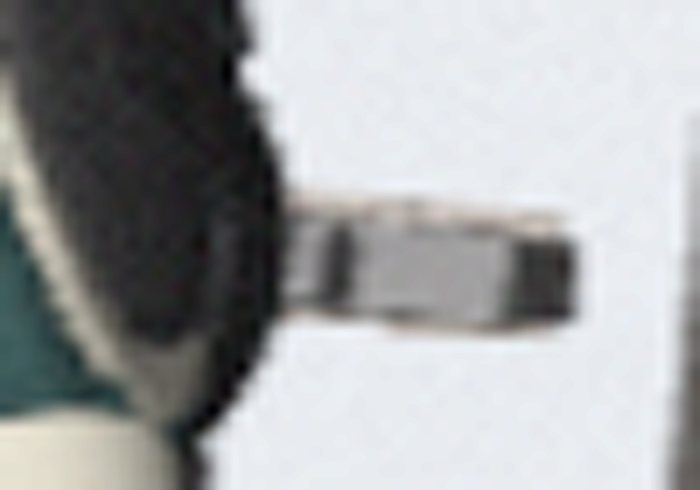

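Request:
{"name": "apply_moves", "arguments": {
  "commands": [
    [[0.1, 0.1, -0.4, -0.2, 0.1, 0, 0], [0.2, 0.15, -0.4, -0.2, 0.2, 0, 0], [0.2, 0.15, -0.4, -0.2, 0.2, 0, 0], [0.2, 0.15, -0.4, -0.2, 0.2, 0, 0], [0.2, 0.15, -0.4, -0.2, 0.2, 0, 0], [0.2, 0.15, -0.4, -0.2, 0.2, 0, 0], [0.2, 0.15, -0.4, -0.2, 0.2, 0, 0], [0.2, 0.15, -0.4, -0.2, 0.2, 0, 0]]
  ]
}}

```text
time: 38.55
eef_pos: [0.4978, 0.1756, 0.209]
eef_rot: [-179.9, 0.0, 86.4]
wrist_force: [0.4, 1.3, -1.8]
gripper_width: 0.129
```

```bash
python3 go.py .498 .1757 .2 86.4; python3 go.py .498 .1757 .2 86.4; python3 - <<'E'
from trims import *
a=cap('scene','s16f.png')['image'];cv2.imwrite('pics/s16.png',cv2.convertScaleAbs(cv2.resize(a[130:166,345:390],None,fx=16,fy=16,interpolation=2),alpha=1.8))
b=cap('top','t16f.png')['image'];cv2.imwrite('pics/t16.png',cv2.convertScaleAbs(cv2.resize(b[205:240,225:275],None,fx=14,fy=14,interpolation=2),alpha=1.8))
E
```

```text
at [0.4978 0.1756 0.209 ] [-1.7994e+02  1.0000e-02  8.6400e+01] t 38.55 F [ 0.4  1.3 -1.8] w 0.129
ROW [0.02, 0.02, 0.9] [-0.06, 0.01, 0.0]
at [0.4978 0.1756 0.209 ] [-1.7994e+02  1.0000e-02  8.6400e+01] t 38.55 F [ 0.4  1.3 -1.8] w 0.129
ROW [0.02, 0.02, 0.9] [-0.06, 0.01, 0.0]
```

View pics/s16.png

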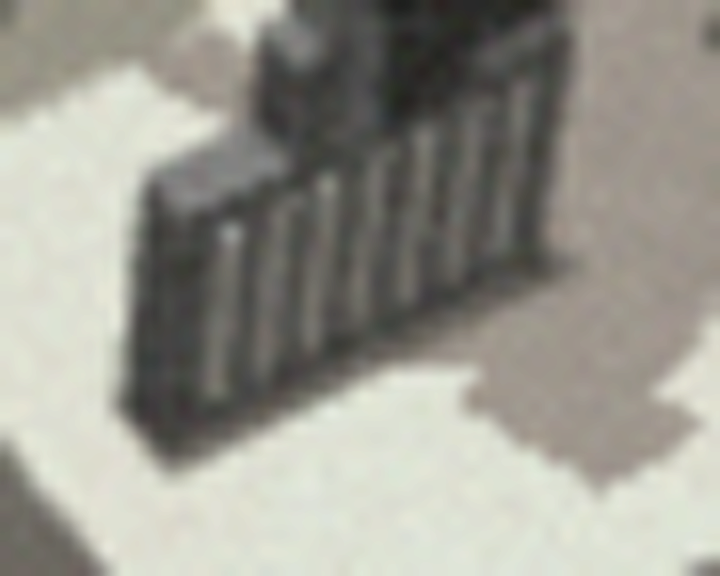

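View pics/t16.png

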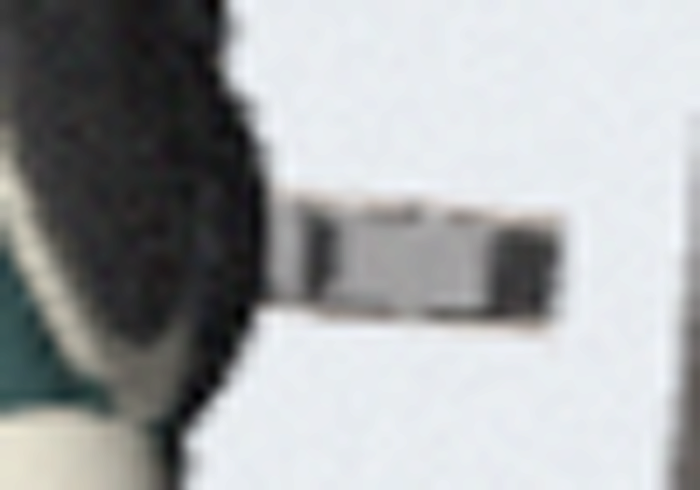

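Request:
{"name": "apply_moves", "arguments": {
  "commands": [
    [[0, 0, 0.1, 0, 0, 0, 0], [0, 0, 0.2, 0, 0, 0, 0], [0, 0, 0.3, 0, 0, 0, 0], [0, 0, 0.4, 0, 0, 0, 0], [0, 0, 0.5, 0, 0, 0, 0], [0, 0, 0.6, 0, 0, 0, 0], [0, 0, 0.7, 0, 0, 0, 0], [0, 0, 0.7, 0, 0, 0, 0]]
  ]
}}

```text
time: 39.45
eef_pos: [0.4983, 0.176, 0.2037]
eef_rot: [180.0, -0.0, 86.4]
wrist_force: [-2.3, 0.6, 6.7]
gripper_width: 0.127
```

```bash
python3 - <<'E'
from trims import *
s=bot.observe();print(s['wrist_force'],s['torque'])
E
```

```text
[-2.31813946  0.59357776  6.69307005] [-0.13968747  0.61619877 -0.07570859]
```

Request:
{"name": "apply_moves", "arguments": {
  "commands": [
    [[-0.04, 0, 0, 0, 0, 0, 0], [-0.08, 0, 0, 0, 0, 0, 0], [-0.12, 0, 0, 0, 0, 0, 0], [-0.12, 0, 0, 0, 0, 0, 0]]
  ]
}}

```text
time: 39.85
eef_pos: [0.4983, 0.1755, 0.2039]
eef_rot: [180.0, -0.1, 86.4]
wrist_force: [-1.9, 3.3, 7.6]
gripper_width: 0.13
```

```bash
python3 - <<'E'
from trims import *
s=bot.observe();print(s['wrist_force'],s['torque'])
E
```

```text
[-1.93838514  3.33508035  7.56409209] [ 0.312436    0.64807065 -0.12268235]
```

Request:
{"name": "apply_moves", "arguments": {
  "commands": [
    [[0.05, 0.03, -0.2, 0, 0, 0, 0], [0.15, 0.06, -0.2, 0, 0, 0, 0], [0.22, 0.06, -0.2, 0, 0, 0, 0], [0.22, 0.06, -0.2, 0, 0, 0, 0], [0.22, 0.06, -0.2, 0, 0, 0, 0]]
  ]
}}

```text
time: 40.35
eef_pos: [0.4986, 0.1763, 0.2039]
eef_rot: [-180.0, 0.0, 86.4]
wrist_force: [0.8, -0.8, -0.4]
gripper_width: 0.126
```

Request:
{"name": "apply_moves", "arguments": {
  "commands": [
    [[0, 0, 0.1, 0, 0, 0, 0], [0, 0, 0.2, 0, 0, 0, 0], [0, 0, 0.25, 0, 0, 0, 0], [0, 0, 0.25, 0, 0, 0, 0], [0, 0, 0.25, 0, 0, 0, 0]]
  ]
}}

```text
time: 40.85
eef_pos: [0.4991, 0.1769, 0.2034]
eef_rot: [180.0, -0.0, 86.4]
wrist_force: [-1.4, -0.5, 8.5]
gripper_width: 0.126
```

```bash
python3 - <<'E'
from trims import *
s=bot.observe();print(s['wrist_force'],s['torque'])
E
```

```text
[-1.4206916  -0.50537482  8.50863838] [-0.39739601  0.60542972 -0.05651737]
```

Request:
{"name": "apply_moves", "arguments": {
  "commands": [
    [[0, 0, -0.5, 0, 0, 0, 0], [0, 0, -0.8, 0, 0, 0, 0], [0, 0, -0.8, 0, 0, 0, 0], [0, 0, -0.8, 0, 0, 0, 0], [0, 0, -0.8, 0, 0, 0, 0], [0, 0, -0.8, 0, 0, 0, 0]]
  ]
}}

```text
time: 41.45
eef_pos: [0.4983, 0.1765, 0.2091]
eef_rot: [-179.9, 0.0, 86.4]
wrist_force: [0.1, 0.2, -1.3]
gripper_width: 0.126
```

```bash
python3 - <<'E'
from trims import *
s=bot.observe();print(s['eef_pos'],s['eef_rot'],s['wrist_force'],s['torque'])
c=cap('top')
g=cv2.cvtColor(cv2.imread('pics/top0.png'),cv2.COLOR_BGR2GRAY).astype(float)
# row edges: for columns, subpixel location of max gradient near given line
def edge(g,p,q,n=60,w=4):
    p,q=np.array(p,float),np.array(q,float);t=(q-p)/np.linalg.norm(q-p);nn=np.array([-t[1],t[0]]);out=[]
    for f in np.linspace(.08,.92,n):
        s=np.arange(-w,w+.01,.25);pts=(p+f*(q-p))+s[:,None]*nn
        v=cv2.remap(g.astype(np.float32),pts[:,0].astype(np.float32)[None],pts[:,1].astype(np.float32)[None],cv2.INTER_LINEAR)[0]
        d=np.abs(np.gradient(cv2.GaussianBlur(v[None],(9,1),2)[0]));i=d.argmax();m=slice(max(i-4,0),i+5)
        out.append(p+f*(q-p)+nn*(s[m]*d[m]).sum()/d[m].sum())
    return np.array(out)
def fit(g,p,q,z,**k):
    e=edge(g,p,q,**k);W=np.array([ray(c,u,v,z)[:2] for u,v in e])
    vx,vy,x0,y0=cv2.fitLine(W.astype(np.float32),cv2.DIST_HUBER,0,.001,.01).ravel()
    return np.array([x0,y0]),np.degrees(np.arctan2(vy,vx))%180
o=np.array([145,170.])
E=lambda a:np.array(a)/5+o
for n,p,q in [('back',(350,79),(660,105)),('front',(60,399),(625,444)),('right',(665,110),(634,440)),('left',(85,110),(52,390))]:
    print(n,fit(g,E(p),E(q),.11,w=3))
for n,p,q in [('sb',(397,234),(600,252)),('sf',(394,272),(597,293)),('sr',(600,252),(597,293)),('sl',(397,234),(394,272))]:
    print(n,fit(g,E(p),E(q),.11,w=2))
E
```

```text
[0.49830806 0.17647571 0.20914105] [-1.79915330e+02  1.99939702e-02  8.64000099e+01] [ 0.05752417  0.16482928 -1.30999867] [ 0.02238349  0.03495138 -0.01641288]
back (array([0.5772631 , 0.16662318], dtype=float32), np.float32(85.28169))
front (array([0.4223938 , 0.22928683], dtype=float32), np.float32(86.06186))
right (array([0.49342805, 0.10796577], dtype=float32), np.float32(176.00475))
left (array([0.49847877, 0.373493  ], dtype=float32), np.float32(171.05173))
sb (array([0.5069415 , 0.17610179], dtype=float32), np.float32(85.808426))
sf (array([0.48705217, 0.16095154], dtype=float32), np.float32(85.86665))
sr (array([0.49485847, 0.13021702], dtype=float32), np.float32(173.23608))
sl (array([0.500952  , 0.22542013], dtype=float32), np.float32(178.58054))
```

Request:
{"name": "apply_moves", "arguments": {
  "commands": [
    [[0.15, -0.03, 0, 0, 0, 0.4, 0], [0.15, -0.03, 0.2, 0, 0, 0.4, 0], [0.15, -0.03, 0.3, 0, 0, 0.4, 0], [0.15, -0.03, 0.4, 0, 0, 0.4, 0], [0.15, -0.03, 0.5, 0, 0, 0.4, 0], [0.15, -0.03, 0.6, 0, 0, 0.4, 0], [0.15, -0.03, 0.7, 0, 0, 0.4, 0], [0.15, -0.03, 0.7, 0, 0, 0.4, 0]]
  ]
}}

```text
time: 42.3
eef_pos: [0.4986, 0.1783, 0.2034]
eef_rot: [-180.0, -0.0, 86.0]
wrist_force: [-1.1, 0.6, 4.6]
gripper_width: 0.129
```

```bash
python3 - <<'E'
from trims import *
s=bot.observe();print(s['eef_pos'],s['eef_rot'],s['wrist_force'],s['torque'])
E
```

```text
[0.49863691 0.1782972  0.20343969] [-1.79999247e+02 -2.57159478e-02  8.59983541e+01] [-1.07791406  0.62258293  4.64519845] [-0.03108518  0.3663199  -0.05674822]
```

Request:
{"name": "apply_moves", "arguments": {
  "commands": [
    [[0, -0.04, 0, 0, 0, 0, 0], [0, -0.08, 0, 0, 0, 0, 0], [0, -0.12, 0, 0, 0, 0, 0], [0, -0.12, 0, 0, 0, 0, 0]]
  ]
}}

```text
time: 42.7
eef_pos: [0.498, 0.1783, 0.2034]
eef_rot: [179.9, -0.0, 86.0]
wrist_force: [0.9, 1.2, 5.7]
gripper_width: 0.126
```

```bash
python3 - <<'E'
from trims import *
s=bot.observe();print(s['eef_pos'],s['eef_rot'],s['wrist_force'],s['torque'])
E
```

```text
[0.49801561 0.1783072  0.20341107] [ 1.79908623e+02 -2.73117817e-02  8.60150280e+01] [0.93726218 1.21379089 5.72533083] [-0.10292721 -0.06675047 -0.04379335]
```

Request:
{"name": "apply_moves", "arguments": {
  "commands": [
    [[0, 0.06, 0, 0, 0, 0, 0], [0, 0.12, 0, 0, 0, 0, 0], [0, 0.18, 0, 0, 0, 0, 0], [0, 0.24, 0, 0, 0, 0, 0], [0, 0.24, 0, 0, 0, 0, 0]]
  ]
}}

```text
time: 43.2
eef_pos: [0.4992, 0.1784, 0.2032]
eef_rot: [-179.9, -0.0, 86.0]
wrist_force: [-2.5, 1.3, 6.9]
gripper_width: 0.132
```

```bash
python3 - <<'E'
from trims import *
s=bot.observe();print(s['eef_pos'],s['eef_rot'],s['wrist_force'],s['torque'])
E
```

```text
[0.49923201 0.17835623 0.20321019] [-1.79911516e+02 -3.46275053e-02  8.59801853e+01] [-2.50982688  1.29595284  6.92406501] [-0.02783468  0.78990909 -0.1547945 ]
```

Request:
{"name": "apply_moves", "arguments": {
  "commands": [
    [[0.04, -0.06, 0, 0, 0, 0, 0], [0.08, -0.06, 0, 0, 0, 0, 0], [0.12, -0.06, 0, 0, 0, 0, 0], [0.16, -0.06, 0, 0, 0, 0, 0], [0.2, -0.06, 0, 0, 0, 0, 0], [0.2, -0.06, 0, 0, 0, 0, 0]]
  ]
}}

```text
time: 43.8
eef_pos: [0.4986, 0.1798, 0.2017]
eef_rot: [-179.9, 0.0, 86.0]
wrist_force: [0.3, -0.3, -0.4]
gripper_width: 0.133
```

```bash
python3 - <<'E'
from trims import *
s=bot.observe();print(s['eef_pos'],s['eef_rot'],s['wrist_force'],s['torque'])
a=cap('scene','s17f.png')['image'];cv2.imwrite('pics/s17.png',cv2.convertScaleAbs(cv2.resize(a[130:166,345:390],None,fx=16,fy=16,interpolation=2),alpha=1.8))
b=cap('top','t17f.png')['image'];cv2.imwrite('pics/t17.png',cv2.convertScaleAbs(cv2.resize(b[205:240,225:275],None,fx=14,fy=14,interpolation=2),alpha=1.8))
E
```

```text
[0.49859532 0.17984445 0.20167728] [-1.79882237e+02  3.62181977e-02  8.60030653e+01] [ 0.3180731  -0.32482061 -0.38748082] [ 0.00779461  0.03620465 -0.00884549]
```

View pics/s17.png

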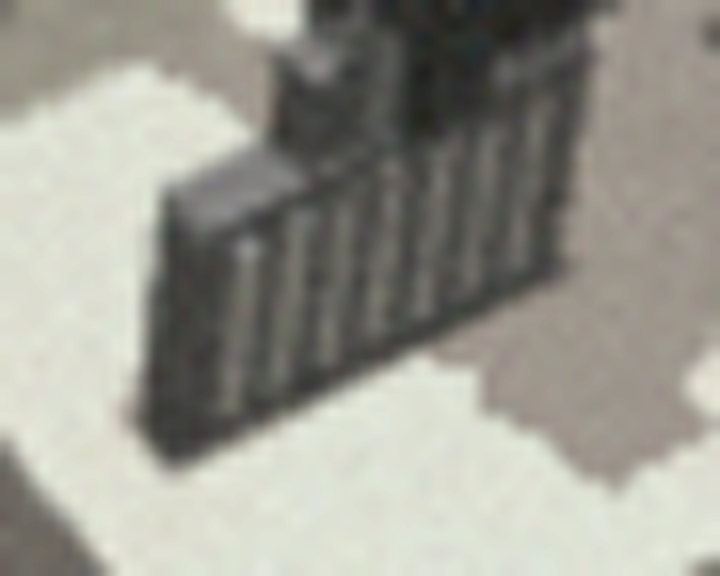

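View pics/t17.png

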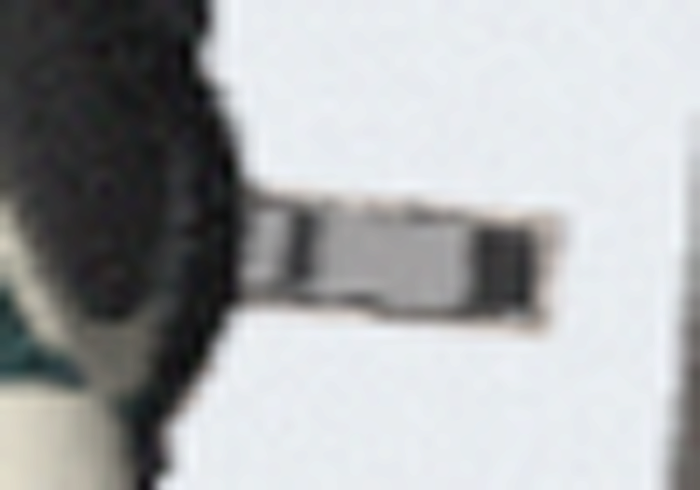

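Request:
{"name": "apply_moves", "arguments": {
  "commands": [
    [[0, 0, 0.2, 0, 0, 0, 0], [0, 0, 0.4, 0, 0, 0, 0], [0, 0, 0.6, 0, 0, 0, 0], [0, 0, 0.8, 0, 0, 0, 0], [0, 0, 1.0, 0, 0, 0, 0], [0, 0, 1.0, 0, 0, 0, 0]]
  ]
}}

```text
time: 44.5
eef_pos: [0.4988, 0.1799, 0.1921]
eef_rot: [-179.9, 0.0, 86.0]
wrist_force: [-0.3, 0.7, -1.7]
gripper_width: 0.129
```

```bash
python3 - <<'E'
from trims import *
s=bot.observe();print(s['eef_pos'],s['eef_rot'],s['wrist_force'],s['torque'])
E
```

```text
[0.49879009 0.17990779 0.19208382] [-1.79911643e+02  2.34562093e-02  8.60024321e+01] [-0.34895677  0.728166   -1.69704019] [ 0.00321168 -0.0430535   0.02522719]
```

Request:
{"name": "apply_moves", "arguments": {
  "commands": [
    [[0, 0, 0.4, 0, 0, 0, 0], [0, 0, 0.9, 0, 0, 0, 0], [0, 0, 1.4, 0, 0, 0, 0], [0, 0, 1.9, 0, 0, 0, 0], [0, 0, 2.4, 0, 0, 0, 0], [0, 0, 2.9, 0, 0, 0, 0], [0, 0, 3.2, 0, 0, 0, 0], [0, 0, 3.2, 0, 0, 0, 0]]
  ]
}}

```text
time: 45.3
eef_pos: [0.4986, 0.1799, 0.1598]
eef_rot: [-179.9, 0.0, 86.0]
wrist_force: [-0.0, -0.0, -0.7]
gripper_width: 0.129
```

Request:
{"name": "apply_moves", "arguments": {
  "commands": [
    [[0, 0, 0.4, 0, 0, 0, 0], [0, 0, 0.9, 0, 0, 0, 0], [0, 0, 1.4, 0, 0, 0, 0], [0, 0, 1.9, 0, 0, 0, 0], [0, 0, 2.3, 0, 0, 0, 0], [0, 0, 2.6, 0, 0, 0, 0], [0, 0, 2.8, 0, 0, 0, 0], [0, 0, 2.8, 0, 0, 0, 0]]
  ]
}}

```text
time: 46.1
eef_pos: [0.4996, 0.1794, 0.1359]
eef_rot: [-180.0, 0.1, 86.0]
wrist_force: [-7.1, -5.9, 18.9]
gripper_width: 0.129
```

Request:
{"name": "apply_moves", "arguments": {
  "commands": [
    [[0, 0, 0, 0, 0, 0, 0], [0, 0, 0, 0, 0, 0, 0.4], [0, 0, 0, 0, 0, 0, 0.5], [0, 0, 0, 0, 0, 0, 0.5], [0, 0, -3, 0, 0, 0, 0.5], [0, 0, -7, 0, 0, 0, 0.5], [0, 0, -8, 0, 0, 0, 0], [0, 0, -8, 0, 0, 0, 0]]
  ]
}}

```text
time: 46.9
eef_pos: [0.5007, 0.1806, 0.2148]
eef_rot: [179.8, -0.1, 86.0]
wrist_force: [0.3, 0.2, 0.6]
gripper_width: 0.168
```

```bash
python3 go.py .498 .178 .18 86;python3 - <<'E'
from trims import *
a=cap('scene','s18f.png')['image'];cv2.imwrite('pics/s18.png',cv2.convertScaleAbs(cv2.resize(a[110:190,325:425],None,fx=7,fy=7,interpolation=2),alpha=1.5))
E
```

```text
at [0.5007 0.1806 0.2148] [ 1.7979e+02 -9.0000e-02  8.6010e+01] t 46.9 F [0.3 0.2 0.6] w 0.168
ROW [-0.28, -0.26, 3.48] [0.21, -0.09, 0.01]
```

View pics/s18.png

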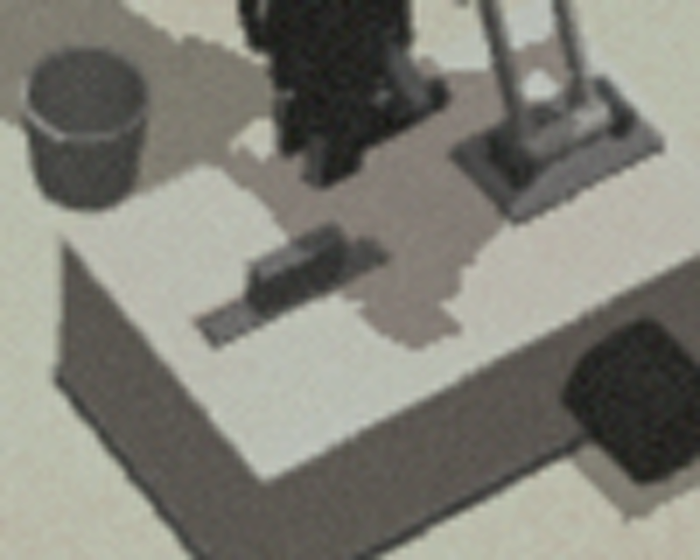

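Request:
{"name": "apply_moves", "arguments": {
  "commands": [
    [[-0.1, -0.15, 2, 0.2, 0, 0, 0], [-0.1, -0.15, 4, 0.2, 0, 0, 0], [-0.1, -0.15, 5, 0.2, 0, 0, 0], [-0.1, -0.15, 5, 0.2, 0, 0, 0], [-0.1, -0.15, 5.3, 0.2, 0, 0, 0], [-0.1, -0.15, 5.5, 0.2, 0, 0, 0], [-0.1, -0.15, 5.6, 0.2, 0, 0, 0], [-0.1, -0.15, 5.7, 0.2, 0, 0, 0]]
  ]
}}

```text
time: 47.75
eef_pos: [0.4985, 0.1792, 0.1571]
eef_rot: [-179.9, -0.0, 86.0]
wrist_force: [-2.5, -0.3, 7.7]
gripper_width: 0.0
```

Request:
{"name": "apply_moves", "arguments": {
  "commands": [
    [[0, 0, 0.15, 0, 0, 0, 0], [0, 0, 0.3, 0, 0, 0, 0], [0, 0, 0.4, 0, 0, 0, 0], [0, 0, 0.5, 0, 0, 0, 0], [0, 0, 0.5, 0, 0, 0, 0]]
  ]
}}

```text
time: 48.25
eef_pos: [0.4987, 0.1793, 0.1569]
eef_rot: [-179.9, -0.0, 86.0]
wrist_force: [-11.8, -5.1, 30.5]
gripper_width: 0.002
```

Request:
{"name": "apply_moves", "arguments": {
  "commands": [
    [[0, 0, -3, 0, 0, 0, 0], [0, 0, -7, 0, 0, 0, 0], [0, 0, -11, 0, 0, 0, 0], [0, 0, -12.5, 0, 0, 0, 0], [0, 0, -12.5, 0, 0, 0, 0]]
  ]
}}

```text
time: 48.75
eef_pos: [0.4999, 0.1797, 0.2791]
eef_rot: [179.9, -0.1, 86.0]
wrist_force: [0.9, -0.2, 0.3]
gripper_width: 0.004
```

```bash
python3 go.py .408 .325 .28 86
```

```text
at [0.4999 0.1797 0.2791] [ 1.7987e+02 -1.4000e-01  8.6000e+01] t 48.75 F [ 0.9 -0.2  0.3] w 0.004
ROW [13.86, -10.18, -0.08] [0.13, -0.14, 0.0]
```

Request:
{"name": "apply_moves", "arguments": {
  "commands": [
    [[4, -3, 0, 0, 0, 0, 0], [8, -6, 0, 0, 0, 0, 0], [12, -9, 0, 0, 0, 0, 0], [13.9, -10.2, 0, 0, 0, 0, 0], [13.9, -10.2, 0, 0, 0, 0, 0], [13.9, -10.2, 0, 0, 0, 0, 0]]
  ]
}}

```text
time: 49.35
eef_pos: [0.405, 0.3243, 0.2737]
eef_rot: [-179.6, 0.2, 86.1]
wrist_force: [-0.4, 0.5, 0.4]
gripper_width: -0.002
```

```bash
python3 go.py .408 .325 .202 86; python3 - <<'E'
from trims import *
a=cap('scene','s19f.png')['image'];cv2.imwrite('pics/s19.png',cv2.convertScaleAbs(cv2.resize(a[60:310,150:470],None,fx=2.4,fy=2.4,interpolation=2),alpha=1.5))
cap('top','t19.png')
E
```

```text
at [0.405  0.3243 0.2737] [-1.7962e+02  1.7000e-01  8.6100e+01] t 49.35 F [-0.4  0.5  0.4] w -0.002
ROW [0.11, 0.35, 7.17] [-0.38, 0.17, 0.1]
```

View pics/s19.png

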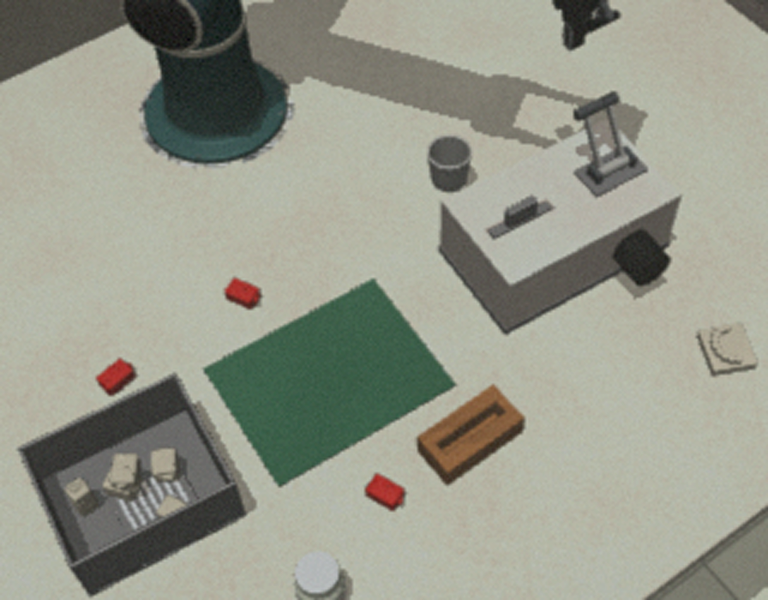

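View pics/t19.png

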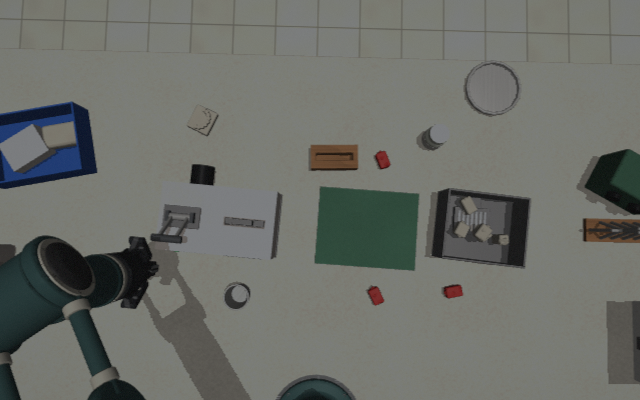

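```bash
python3 - <<'E'
import cv2
a=cv2.imread('pics/s19f.png');b=cv2.imread('pics/t19.png')
x=cv2.resize(a[215:310,155:255],None,fx=5,fy=5,interpolation=2);cv2.imwrite('pics/z1.png',cv2.convertScaleAbs(x,alpha=1.6))
x=cv2.resize(b[185:270,430:535],None,fx=5,fy=5,interpolation=2);cv2.imwrite('pics/z2.png',cv2.convertScaleAbs(x,alpha=1.8))
E
```

```text
(no output)
```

View pics/z1.png

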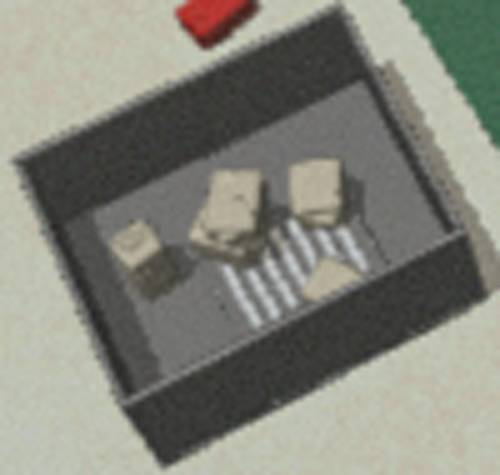

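View pics/z2.png

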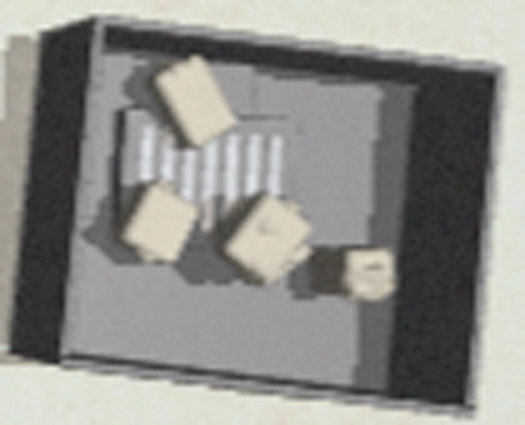

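Request:
{"name": "apply_moves", "arguments": {
  "commands": [
    [[0.1, 0, 3, 0, 0, 0, 0], [0.1, 0, 6, 0, 0, 0, 0], [0.1, 0, 7.6, 0, 0, 0, 0], [0.1, 0, 7.6, 0, 0, 0, 0], [0.1, 0, 7.6, 0, 0, 0, 0]]
  ]
}}

```text
time: 49.95
eef_pos: [0.4062, 0.325, 0.1999]
eef_rot: [-179.7, 0.0, 85.9]
wrist_force: [0.2, -0.5, 1.3]
gripper_width: -0.002
```

Request:
{"name": "apply_moves", "arguments": {
  "commands": [
    [[0, 1.5, 0, 0, 0, 0, 0], [0, 3, 0, 0, 0, 0, 0], [0, 4.5, 0, 0, 0, 0, 0], [0, 6, 0, 0, 0, 0, 0], [0, 7.5, 0, 0, 0, 0, 0], [0, 9, 0, 0, 0, 0, 0], [0, 10, 0, 0, 0, 0, 0], [0, 10, 0, 0, 0, 0, 0]]
  ]
}}

```text
time: 50.75
eef_pos: [0.5071, 0.3186, 0.1993]
eef_rot: [-179.8, 0.0, 85.9]
wrist_force: [-1.0, 0.1, -0.5]
gripper_width: 0.0
```

Request:
{"name": "apply_moves", "arguments": {
  "commands": [
    [[0, -1, 0, 0, 0, 0, 0], [0, -2, -3, 0, 0, 0, 0], [0, -4, -7, 0, 0, 0, 0], [0, -8, -10, 0, 0, 0, 0], [0, -8, -10, 0, 0, 0, 0], [0, -8, -10, 0, 0, 0, 0]]
  ]
}}

```text
time: 51.35
eef_pos: [0.4249, 0.3249, 0.301]
eef_rot: [-179.9, -0.1, 86.1]
wrist_force: [-0.1, -0.8, -0.9]
gripper_width: 0.002
```

```bash
python3 - <<'E'
from trims import *
a=cap('scene','s20f.png')['image'];cv2.imwrite('pics/s20.png',cv2.convertScaleAbs(cv2.resize(a[60:310,150:470],None,fx=2.4,fy=2.4,interpolation=2),alpha=1.5))
cap('top','t20.png')
s=bot.observe();print(s['time'],s['eef_pos'],s['qd'].round(2),s['wrist_force'])
E
```

```text
51.45 [0.42524509 0.32408209 0.29853919] [-0.65  1.44  0.09  0.05  0.16 -0.11] [-0.06197419  0.62833294 -0.10522688]
```

View pics/s20.png

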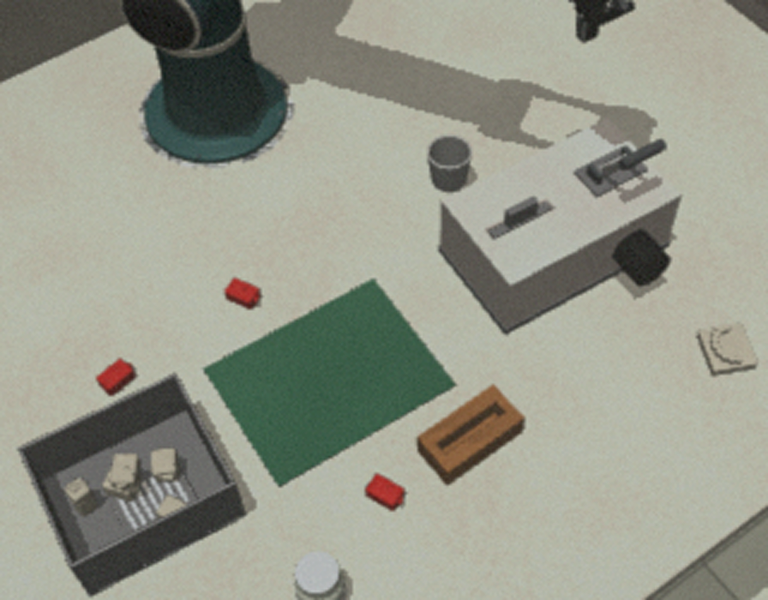

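View pics/t20.png

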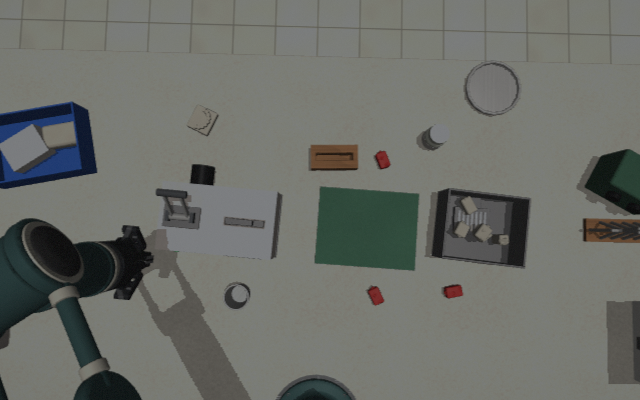

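The handle is back at ON (top image, bar at (172,193), as at the start). The mat and stand are empty, the cassette is home, and the arm is clear of everything.

```bash
python3 -c "
from workcell import bot
print(bot.job_done())"
```

```text
the job is handed in; nothing more can be done
None
```

The job is done in the order you asked and handed in at about 51 s; no verdict was reported.

- **Isolator off:** I pulled the handle over towards the robot, and the camera showed it at the off end before I touched the filter.
- **Waste:** The used filter lies flat in the bin. All five trimmings found on the mat are in there too, below the rim. One was knocked about 5 cm aside during the run, so I measured it again before gripping it.
- **Fresh filter:** It is in the extractor's slot. The first tries caught on the rim because I had placed the slot about 2 mm too far to the -y side. A gentle shift along y, guided by the forces, let it drop in. I then pressed on the tab with about 30 N. It did not move, and the tab height matched fully home.
- **Isolator on:** I pushed the handle back last, and it fell to the on end.

The last pictures show the handle at on, the mat and stand empty, and the arm clear of everything. The jar, cup, cast and red pieces look unmoved.

Two checks were not clean:
- **Slot position:** The camera estimates of the slot's y position disagreed by about 2 mm.
- **Seating force:** The insertion push stopped about 2.5 mm high at 19 N of upward force. The later press on the tab showed it was home.

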